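# Fold out the drying rack and lay the coated slats across it

### The job

Set up the fold-out drying rack: its black lock knob has a left-hand thread, so loosen it by turning it clockwise (seen from above) all the way until it stops, then push the folded prop leg out until it hits its stop, and lock the leg there by turning the knob back counter-clockwise until it is tight. Only then lay every coated sample slat on the bench (their number varies) across the fixed arm and the prop leg, coated face up, side by side in one layer, roughly square to the arms and with both ends reaching past them. Do not knock the standing applicator heads about.

Things in the scene. Friction and masses are not known exactly. Their poses are not given: they have to be found in the camera images.
- rack: the fold-out drying rack, fixed to the bench; place and yaw differ each time. Origin: on the prop leg's vertical pivot axis, at bench level; z up, x to the back (the arms point along -x). A low steel back beam, 24 mm high, runs along y from -225 to +135 mm at x = 13 to 43 mm
- fixed_arm (a point): top centre of the rack's fixed pine arm, 84 mm above the bench, at x = -115, y = +100 mm from the rack's origin (axes as the rack's). The arm is 250 mm long along x, 18 mm wide, 20 mm high, on posts down to the bench at x = 0 and -225 mm of the rack
- lay_mid (a point): middle of the laying place: half-way between the fixed arm and the folded-out leg (both parallel, 100 mm apart centre to centre), 140 mm in front of the pivot (x = -140, y = 50 mm in the rack), at the arms' top, 84 mm up. Slats lie along the rack's y; from x = -50 to -235 mm there is room for four, 47 mm centre to centre. A laid slat's centre is 88 mm above the bench
- prop_leg (a joint): prop leg angle about the rack's origin axis (rad): 0 folded along the back beam (pointing along the rack's -y), growing clockwise seen from above; 1.571 fully out at its stop (pointing along -x, parallel to the fixed arm). Starts at 0 to 0.3. Stiff hinge (0.15 N m, about 1 N at the far end): it stays where it is left. The knob does not move it
- leg_push (a point): a point on the prop leg's pine bar, 170 mm from the pivot axis, at mid height (74 mm up). The bar is 18 mm wide, 64 to 84 mm above the bench, and 240 mm long from the pivot; a foot post under its far end (218 to 238 mm out) reaches down to the bench. Its rear side can be reached from above, over the low back beam
- lock_knob (a joint): lock knob angle (rad): 0 fully tight, growing as it turns clockwise seen from above (left-hand thread: clockwise loosens); 4.2 is the end of its travel, fully loose. Friction 0.06 N m; it stays where it is left and does not rise. Starts at 0 to 0.15
- knob_grip (a point): where to pinch the black lock knob: on the rack's origin axis, 111 mm above the bench. The grip is an upright bar 60 mm long, 15 mm wide, from 96 to 123 mm above the bench, over a 34 mm round skirt; the bar lies along this point's x axis, which is the rack's x axis at joint angle 0
- slat1_mid (a point): a loose pine sample slat, 180 x 26 x 8 mm (x long, y wide, z thick), about 60 g, with a brown coated patch on its top face (pinch it across the 26 mm width, by its edges, at the middle). This point is its centre, half-way up: 4 mm above the bench when it lies there; z is up out of the coated face. Some slats may be absent
- slat2_mid (a point): a loose pine sample slat, 180 x 26 x 8 mm (x long, y wide, z thick), about 60 g, with a brown coated patch on its top face (pinch it across the 26 mm width, by its edges, at the middle). This point is its centre, half-way up: 4 mm above the bench when it lies there; z is up out of the coated face. Some slats may be absent
- slat3_mid (a point): a loose pine sample slat, 180 x 26 x 8 mm (x long, y wide, z thick), about 60 g, with a brown coated patch on its top face (pinch it across the 26 mm width, by its edges, at the middle). This point is its centre, half-way up: 4 mm above the bench when it lies there; z is up out of the coated face. Some slats may be absent
- slat4_mid (a point): a loose pine sample slat, 180 x 26 x 8 mm (x long, y wide, z thick), about 60 g, with a brown coated patch on its top face (pinch it across the 26 mm width, by its edges, at the middle). This point is its centre, half-way up: 4 mm above the bench when it lies there; z is up out of the coated face. Some slats may be absent
- head1_mid (a point): a bystander: an applicator head standing upright on the bench, aluminium tube with a brown dome, 31 mm across, 66 mm tall; this point is on its axis, 30 mm up
- head2_mid (a point): a bystander: an applicator head standing upright on the bench, aluminium tube with a brown dome, 31 mm across, 66 mm tall; this point is on its axis, 30 mm up
- head3_mid (a point): a bystander: an applicator head standing upright on the bench, aluminium tube with a brown dome, 31 mm across, 66 mm tall; this point is on its axis, 30 mm up
Mind the look-alikes: they are no part of the job. What is shaped like the part that bears slat3_mid but orange is not meant. Leave any orange look-alike of the part that bears slat1_mid alone.

How it is judged:
By the outcome, as a careful person would: the job done as asked, in the order asked, and still so for the second after the job is handed in, with the robot touching nothing.
Of slat1, slat2, slat3, slat4 only 2 to 4 are there at a start; the rules pass over those that are not, and their reading is None.
At some moment in a run one of slat1, slat2, slat3, slat4 may be knocked a few centimetres aside while the robot is not near it.
Once in a run the grip may slacken for a moment while it holds something.
It also fails if it takes over 210 s, if anything falls off the work surface, if the arm or the gripper's body presses on something with over 40 N, if the wrist force passes 120 N, or if a joint passes its speed limit or range.

### The arm

A 6-joint arm with a two-finger parallel gripper is mounted at the origin on the work surface. World frame = base frame: x ahead of the robot, y to its left, z up, the work surface at z = 0. Lengths are in m, angles in degrees, forces in N, time in s.
With the tool pointing down it reaches from about 0.35 to 0.875 m from the base axis. Payload 4.2 kg.
Tool frame: the origin (TCP) lies at the very end of the fingers, on their centre line; the grasp point (between the pads) lies r.grip_depth behind it (r.grip_depth is the distance from the TCP to the grasp point, in m); z points along the fingers, y is the direction in which the jaws open and shut (so a half turn about z gives the same grasp; the last joint's range is limited). The gripper opens to 87 mm and grips with 3 to 60 N. Pads are 19 mm wide; open, the fingers measure 117 mm over their backs; the gripper's body (75 mm by 190 mm) begins 51 mm behind the grasp point.
Start: joints at [84.775, 22.042, 0.453, 0, -68.411, -14.817], TCP at [0.214, 0.587, 0.223] pointing down, gripper open.
Joint ranges: [-179.83, 179.83], [-69.29, 118.12], [-61.27, 80.66], [-181.25, 117.63], [-171.15, -9.14], [-177.46, 177.46]. Speed limits (degrees/s): [159.86, 159.86, 180, 180, 180, 180].

### API

Orientations are given as [roll, pitch, yaw] about the fixed x, y, z axes, in that order (R = Rz(yaw) Ry(pitch) Rx(roll)).
In Python, from cell import r, get_image, nets gives the robot as it stands.
- The arm moves only by the shell command python3 -m inch 'ROWS' [OPENING] [FORCE]. ROWS is JSON, a list of rows, each a list of 4 numbers: the shift along the tool's x, y, z in m, then the turn about the tool's z in degrees. In form: [[x, y, z, spin], ...]. A call has 1 to 5 rows; each row shifts and turns the pose as measured when the row begins, along the tool's axes as they then stand; what a row does not reach is not made up. A row lasts 1/12 s, in which the tool goes at most 41.7 mm and 7.16 degrees, less where a joint would pass 70% of its speed; a pose out of reach is approached as far as the arm can. A call with a gripper value outside its range is refused whole. OPENING is the finger opening in m, from 0 to 0.087, set as the call begins (- or left out, the last holds). The fingers move at their own pace and stop on an object; FORCE is the grip in N (left out, the last holds). Time passes only in rows, so rows that do not move let the fingers close. It gives the time, the measured TCP pose, the force and the opening at its end, in the units of the state.
- r.observe(): the state, without advancing time (a new reading comes with each control period).
- get_image(name): name is "scene" or "top"; returns a dict with "img" (420x560x3 uint8, blue, green, red), "z_map" (420x560 float32, m along the optical axis (not along the pixel's ray), 0 where there is no reading), "fovy" (degrees; the focal length in pixels is half the picture's height over the tangent of half this angle, whatever the lens; pixels are square), "cx", "cy" (the principal point, pixels), "rvec" (rotation vector, rad) and "tvec" (3), from world to camera coordinates, as OpenCV has them. Camera axes: x right, y down, z forward; pixel columns grow to the right and rows downward; lengths in m; the calibration is good to about 2 mm. A picture is of the moment at which its call begins.
- r.hand_in(): hands the job in, once; it reports no verdict.
Trained networks look in a picture, given as the dict that the camera call returned (one of the last four; its "shot" number tells which), for a name from the list of things; names that differ only in an ending like _2 or _b are one class to them, and where a whole thing is asked for, a point or a joint stands for the part that bears it (a point fixed in the world has none). Each returns a list of dicts, best first, with "confidence" (0 to 1); they miss things now and then, are a little off and sometimes report something else, mostly with a low value. They report only what shows in the picture. A call takes as long as a camera call. They do not tell look-alikes from the thing itself.
- nets.spot_in(picture, label): "position" ([x, y, z] in m, in the coordinates of the camera as it stood for that picture, good to about 4 mm: the middle of the surface that is visible of it).
- nets.silhouettes(picture, label): "region" (420x560 bool, what is visible of it).
The state is a dict: "clock": time; "joint_pos": joint angles; "joint_vel": joint speeds; "joint_torque": joint torques, N m; "tool_pos": TCP position; "ee_rot": TCP orientation; "contact_force": force on the tool from outside, world axes, zero at the start; "ft_torque": the same for the moment, N m; "grip_width": finger opening in m.
Only numpy, scipy, OpenCV 4.12 (cv2) and the standard library are available. Lean on these libraries where they do the work, as an engineer would, in place of code of your own. Each camera call takes 0.05 s, during which the arm holds its last target. There are 200 camera calls.

## Working session

There is one attempt and no reset: what is moved stays moved. The work goes in short steps, Python scripts to look and compute and a shell command to move; the robot and the scene stay as the last step left them, time stands still between calls to the robot, and variables do not carry over. Pictures are saved under pics/ and viewed, about 12 in all and at most 16, crops included, and the job is handed in when it is done.

```bash
ls; mkdir -p pics; cat > h.py <<'E'
import numpy as np, cv2
from cell import r, get_image, nets
def cam(p):
    h=p["img"].shape[0]; f=h/2/np.tan(np.radians(p["fovy"])/2)
    R=cv2.Rodrigues(np.array(p["rvec"],float))[0]; t=np.array(p["tvec"],float).ravel()
    return f,R,t
def c2w(p,x):
    f,R,t=cam(p); return (np.asarray(x)-t)@R
def px2w(p,u,v,z=None):
    f,R,t=cam(p); u=np.asarray(u,float);v=np.asarray(v,float)
    d=np.stack([(u-p["cx"])/f,(v-p["cy"])/f,np.ones_like(u)],-1)
    if z is None:
        D=p["z_map"][v.astype(int),u.astype(int)]; return (d*D[...,None]-t)@R
    dw=d@R; o=-t@R; s=(z-o[2])/dw[...,2]; return o+dw*s[...,None]
def w2px(p,X):
    f,R,t=cam(p); c=np.asarray(X)@R.T+t; return np.stack([f*c[...,0]/c[...,2]+p["cx"],f*c[...,1]/c[...,2]+p["cy"]],-1)
def st():
    o=r.observe(); print("t",round(o["clock"],2),"tcp",np.round(o["tool_pos"],4),"rpy",np.round(o["ee_rot"],1),"F",np.round(o["contact_force"],1),"w",round(o["grip_width"],4),"j",np.round(o["joint_pos"],1))
E
python3 - <<'E'
from h import *
st(); print(r.grip_depth)
a=get_image("top");b=get_image("scene")
for p,n in((a,"top"),(b,"scene")):
    cv2.imwrite(f"pics/{n}0.png",p["img"])
    for l in ["rack","prop_leg","lock_knob","knob_grip","fixed_arm","slat1_mid","head1_mid"]:
        for d in nets.spot_in(p,l): 
            w=c2w(p,d["position"]); print(n,l,round(d["confidence"],2),np.round(w,3),np.round(w2px(p,w)))
E
```

```text
pics
t 0.0 tcp [0.214  0.5866 0.2214] rpy [179.9  -0.  -20.1] F [-0.2  0.6  0.4] w 0.0874 j [ 84.8  22.1   0.4  -0.  -68.4 -14.8]
0.0187
top rack 0.9 [0.652 0.085 0.078] [259. 156.]
top rack 0.33 [ 0.656 -0.047  0.082] [301. 156.]
top lock_knob 0.69 [0.639 0.086 0.121] [257. 156.]
top knob_grip 0.73 [0.638 0.087 0.12 ] [257. 156.]
top fixed_arm 0.85 [0.647 0.084 0.078] [259. 158.]
top fixed_arm 0.43 [ 0.624 -0.343  0.008] [393. 174.]
top slat1_mid 0.81 [ 0.409 -0.327  0.009] [388. 240.]
top slat1_mid 0.64 [ 0.327 -0.112  0.01 ] [319. 265.]
top slat1_mid 0.63 [ 0.457 -0.192  0.062] [348. 221.]
top head1_mid 0.55 [ 0.459 -0.19   0.064] [347. 221.]
scene rack 0.59 [0.657 0.096 0.031] [249. 289.]
scene rack 0.59 [ 0.657 -0.046  0.083] [210. 247.]
scene prop_leg 0.73 [ 0.655 -0.047  0.084] [210. 246.]
scene lock_knob 0.66 [0.637 0.093 0.115] [253. 261.]
scene lock_knob 0.52 [0.634 0.342 0.055] [333. 334.]
scene knob_grip 0.83 [0.638 0.096 0.121] [253. 260.]
scene fixed_arm 0.91 [0.653 0.102 0.029] [252. 290.]
scene slat1_mid 0.64 [ 0.325 -0.11   0.013] [282. 198.]
scene slat1_mid 0.5 [ 0.405 -0.324  0.011] [216. 181.]
scene head1_mid 0.57 [0.656 0.097 0.033] [250. 289.]
scene head1_mid 0.53 [ 0.466 -0.182  0.04 ] [231. 202.]
```

```bash
python3 - <<'E'
import cv2
a=cv2.imread("pics/top0.png");b=cv2.imread("pics/scene0.png")
cv2.imwrite("pics/top0c.png",cv2.resize(a,(800,600),interpolation=cv2.INTER_CUBIC))
cv2.imwrite("pics/scene0c.png",cv2.resize(b,(800,600),interpolation=cv2.INTER_CUBIC))
E
```

```text
(no output)
```

View pics/top0c.png

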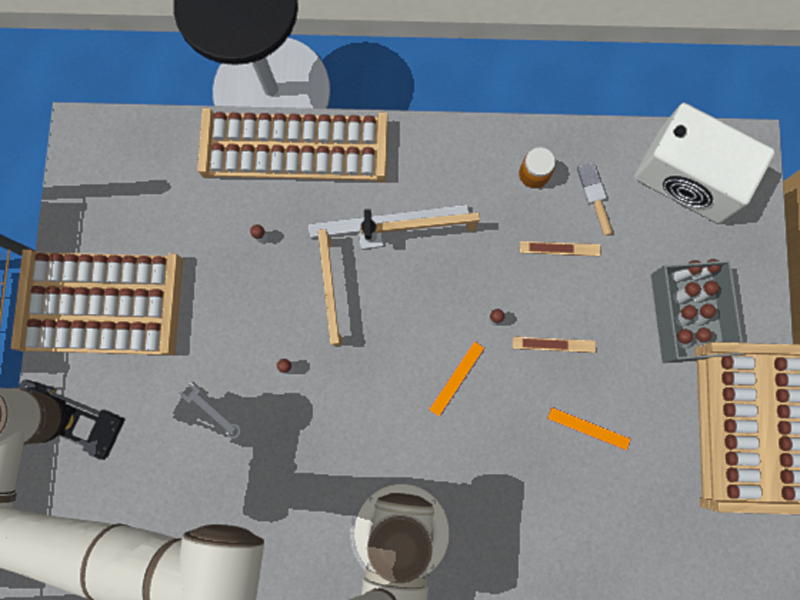

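View pics/scene0c.png

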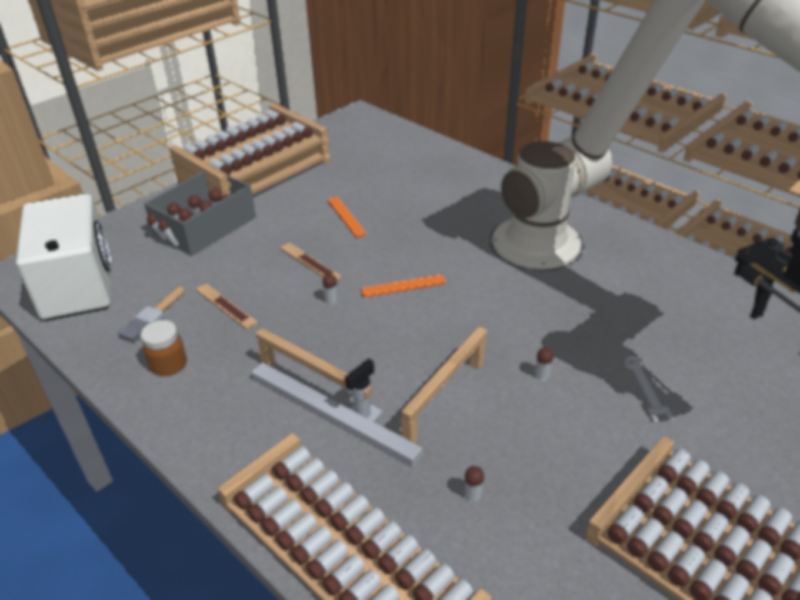

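The top view (800x600) shows two pine slats with a brown patch, at (560,248) and (554,345). The candidates to reject are the orange look-alikes at (457,378) and (589,428), and the spatula at (600,205). The heads stand at (257,231), (284,366) and (497,316). The rack's knob is at (368,225), the fixed arm at (331,290) and the folded leg at (430,222). Next I'll measure them from depth.

```bash
cat >> h.py <<'E'
def cloud(p):
    v,u=np.mgrid[0:420,0:560]; W=px2w(p,u,v); W[p["z_map"]==0]=np.nan; return W
def rect(pts):
    c,s,a=cv2.minAreaRect(pts[:,:2].astype(np.float32)*1000)
    if s[0]<s[1]: s=(s[1],s[0]); a+=90
    return np.round(c,1),np.round(s,1),round((a+90)%180-90,2)
def comps(p,W,m,n=15):
    k,L=cv2.connectedComponents(m.astype(np.uint8))
    for i in range(1,k):
        q=W[L==i]
        if len(q)>=n: print(len(q),rect(q),"z",np.round(np.median(q[:,2]),4),"bgr",np.median(p["img"][L==i],0))
E
python3 - <<'E'
from h import *
p=get_image("top");W=cloud(p)
roi=(W[...,0]>.3)&(W[...,0]<.8)&(W[...,1]>-.5)&(W[...,1]<.35)
print("arms");comps(p,W,roi&(W[...,2]>.076)&(W[...,2]<.092))
print("knob");comps(p,W,roi&(W[...,2]>.105)&(W[...,2]<.135),5)
print("beam");comps(p,W,roi&(W[...,2]>.018)&(W[...,2]<.03))
print("slats/low");comps(p,W,roi&(W[...,2]>.0045)&(W[...,2]<.014),40)
print("heads");comps(p,W,roi&(W[...,2]>.055)&(W[...,2]<.07),8)
x0,y0=230,130
c=cv2.resize(p["img"][130:260,200:440],None,fx=3.3,fy=3.3,interpolation=cv2.INTER_CUBIC)
cv2.imwrite("pics/crop1.png",c)
E
```

```text
arms
159 (array([ 783.3, -280.8]), array([60.8, 32.7]), 89.82) z 0.0851 bgr [206. 209. 208.]
442 (array([656. , -33.7]), array([233.7,  24.4]), -80.88) z 0.0838 bgr [126. 173. 206.]
486 (array([510.5, 168.3]), array([248.5,  18.8]), 8.96) z 0.0841 bgr [131. 179. 211.]
knob
103 (array([640. ,  87.1]), array([61.4, 13.1]), 1.6) z 0.1228 bgr [45. 41. 41.]
beam
375 (array([783.7, 203.8]), array([289.4,  31.5]), -89.99) z 0.0243 bgr [ 95. 121. 144.]
16 (array([ 776.4, -258.4]), array([38.1,  4.7]), 44.87) z 0.0253 bgr [ 15.5  62.  105.5]
172 (array([ 759. , -414.9]), array([96.2, 41.2]), 19.19) z 0.0205 bgr [194. 188. 185.]
338 (array([690.4, -22.6]), array([216.5,  21.8]), -81.29) z 0.024 bgr [195. 188. 184.]
48 (array([ 685. , -436.9]), array([55.1, 14.9]), 13.51) z 0.0211 bgr [120.  166.5 199. ]
268 (array([656. , 163.3]), array([124.6,  32.4]), -80.53) z 0.0234 bgr [197. 191. 187.]
slats/low
85 (array([633.8,  85.7]), array([51.4, 39.1]), -82.53) z 0.0108 bgr [199. 193. 189.]
394 (array([ 624.9, -338.8]), array([182.7,  36.8]), 87.18) z 0.0088 bgr [121. 154. 177.]
400 (array([ 408.8, -327.5]), array([191. ,  32.4]), 88.08) z 0.0086 bgr [119.5 150.  173.5]
284 (array([ 347.7, -129.2]), array([132.2,  38. ]), -33.48) z 0.0089 bgr [  0. 139. 230.]
heads
69 (array([ 781.3, -281.3]), array([67.6, 34.4]), 87.66) z 0.0612 bgr [ 22.  83. 129.]
10 (array([ 661.4, -131.5]), array([22.3,  2.6]), -78.68) z 0.0627 bgr [ 57.5  83.5 104.5]
66 (array([633.2, 333.3]), array([26.8, 26.5]), 47.0) z 0.0623 bgr [ 52.5  61.5 102.5]
72 (array([ 460.5, -192.8]), array([27.8, 27.6]), 2.12) z 0.0624 bgr [ 51.  59. 102.]
72 (array([340.7, 256.4]), array([28.7, 25.8]), -9.03) z 0.0615 bgr [ 52.  61. 101.]
```

View pics/crop1.png

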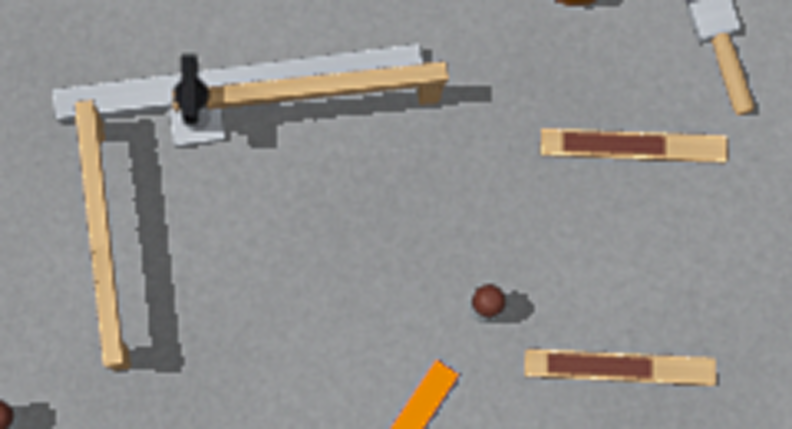

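The crop confirms the choice: both slats have brown patches, at crop (634,145) and (620,368), and the orange piece at (430,390) stays out. All readings agree with each other. The rack origin is (0.640, 0.087) with yaw 9.0°, the knob bar yaw is 1.6° (angle 0.13) and the leg is at about 0. Next I go to the knob.

```bash
cat >> h.py <<'E'
from scipy.spatial.transform import Rotation as Ro
def to(x,y,z,yaw=None):
    o=r.observe(); R=Ro.from_euler("xyz",o["ee_rot"],degrees=True).as_matrix()
    d=R.T@(np.array([x,y,z])-o["tool_pos"]); s=0 if yaw is None else -((yaw-o["ee_rot"][2]+180)%360-180)
    n=np.linalg.norm(d); print("need tool d",np.round(d*1000,1),"mm dist",round(n*1000),"spin",round(s,1),"rows>=",int(np.ceil(max(n/.040,abs(s)/7))))
O=np.array([.6398,.0873]); YAW=9.0
def rk(x,y):
    a=np.radians(YAW); return O+[x*np.cos(a)-y*np.sin(a), x*np.sin(a)+y*np.cos(a)]
E
python3 -c "
from h import *
st();to(.640,.087,.200,1.6)"
python3 -m inch '[[0,0,0,5]]' - -
```

```text
t 0.85 tcp [0.2142 0.5871 0.2226] rpy [-180.   -0.  -20.] F [-0.3  0.5  0.2] w 0.0866 j [ 84.8  22.    0.5   0.  -68.4 -14.8]
need tool d [571.4 323.9  22.6] mm dist 657 spin -21.6 rows>= 17
clock: 0.93
tool_pos: [0.2141, 0.5872, 0.2226]
ee_rot: [-180.0, 0.0, -25.1]
contact_force: [0.3, -0.1, -0.1]
grip_width: 0.0868
```

```bash
python3 -m inch '[[0,0,0,-5],[0.034,0.019,0,0],[0.034,0.019,0,0],[0.034,0.019,0,0],[0.034,0.019,0,0]]' >/dev/null
python3 -m inch '[[0.034,0.019,0,0],[0.034,0.019,0,0],[0.034,0.019,0,0],[0.034,0.019,0,0],[0.034,0.019,0,0]]'>/dev/null
python3 -m inch '[[0.034,0.019,0,0],[0.034,0.019,0,0],[0.034,0.019,0,0],[0.034,0.019,0,0],[0.034,0.019,0,0]]'
python3 -c "
from h import *
st();to(.640,.087,.150,1.6)"
```

```text
clock: 2.18
tool_pos: [0.5826, 0.1641, 0.2238]
ee_rot: [-179.6, -0.2, -19.1]
contact_force: [1.0, 0.8, -0.2]
grip_width: 0.0871
t 2.18 tcp [0.5826 0.1641 0.2238] rpy [-179.6   -0.2  -19.1] F [ 1.   0.8 -0.2] w 0.0871 j [ 31.   19.9  -2.6  -0.2 -67.1  40. ]
need tool d [79.3 54.5 73.6] mm dist 121 spin -20.7 rows>= 4
```

```bash
python3 -m inch '[[0.027,0.018,0.02,0],[0.027,0.018,0.02,0],[0.026,0.018,0.02,0],[0,0,0,-7],[0,0,0,-7]]' 0.05 >/dev/null
python3 -m inch '[[0,0,0,-6.5],[0,0,0,0]]'
python3 -c "
from h import *
st();to(.640,.087,.101,1.6)"
```

```text
clock: 2.77
tool_pos: [0.6494, 0.0736, 0.1596]
ee_rot: [-179.7, -0.4, 1.5]
contact_force: [1.1, 0.2, 0.6]
grip_width: 0.0525
t 2.77 tcp [0.6494 0.0736 0.1596] rpy [-179.7   -0.4    1.5] F [1.1 0.2 0.6] w 0.0525 j [ 20.5  27.2  -0.6  -0.2 -61.7  71.1]
need tool d [ -9.5 -13.4  58.6] mm dist 61 spin -0.1 rows>= 2
```

```bash
python3 -m inch '[[-0.0095,-0.0135,0,0],[0,0,0.025,0],[0,0,0.025,0],[0,0,0,0]]' 
python3 -c "
from h import *
st();to(.640,.087,.101,1.6)"
```

```text
clock: 3.1
tool_pos: [0.64, 0.0896, 0.1108]
ee_rot: [-179.6, -0.7, 0.9]
contact_force: [-0.5, -0.1, -1.6]
grip_width: 0.0503
t 3.1 tcp [0.64   0.0896 0.1108] rpy [-179.6   -0.7    0.9] F [-0.5 -0.1 -1.6] w 0.0503 j [ 22.2  29.   -5.3  -0.2 -54.9  68.8]
need tool d [-0.2  2.7  9.7] mm dist 10 spin -0.7 rows>= 1
```

```bash
python3 -m inch '[[0,0.0027,0.010,-0.7],[0,0,0,0]]' 
python3 -m inch '[[0,0,0,0],[0,0,0,0],[0,0,0,0],[0,0,0,0],[0,0,0,0]]' 0 40
python3 -c "
from h import *
st();to(.640,.087,.101,1.6)"
```

```text
clock: 3.27
tool_pos: [0.6397, 0.0883, 0.1012]
ee_rot: [-179.6, -0.7, 1.6]
contact_force: [-0.8, -0.3, -0.3]
grip_width: 0.05
clock: 3.68
tool_pos: [0.6422, 0.0894, 0.106]
ee_rot: [-179.5, -1.2, 1.6]
contact_force: [0.4, 0.4, 0.6]
grip_width: 0.0247
t 3.68 tcp [0.6422 0.0894 0.106 ] rpy [-179.5   -1.2    1.6] F [0.4 0.4 0.6] w 0.0247 j [ 22.2  29.2  -5.7  -0.1 -53.8  69.4]
need tool d [-2.3  2.4  5. ] mm dist 6 spin -0.0 rows>= 1
```

```bash
python3 -m inch '[[-0.002,0.001,0.006,0],[0,0,0.001,0],[0,0,0.001,0],[0,0,0.001,0]]'
python3 -c "
from h import *
st();to(.640,.087,.101,1.6)"
```

```text
clock: 4.02
tool_pos: [0.6412, 0.0893, 0.1002]
ee_rot: [-179.4, -1.4, 1.6]
contact_force: [-2.5, 1.1, 5.8]
grip_width: 0.0147
t 4.02 tcp [0.6412 0.0893 0.1002] rpy [-179.4   -1.4    1.6] F [-2.5  1.1  5.8] w 0.0147 j [ 22.2  29.4  -6.4  -0.  -52.7  69.4]
need tool d [-1.2  2.3 -0.8] mm dist 3 spin 0.0 rows>= 1
```

Gripped at 14.7 mm, which matches the 15 mm bar. Turning clockwise (positive spin).

```bash
python3 -m inch '[[0,0,0,7],[0,0,0,7],[0,0,0,7],[0,0,0,7],[0,0,0,7]]'
python3 -c "
from h import *
st();to(.640,.088,.101,1.6)"
```

```text
clock: 4.43
tool_pos: [0.6409, 0.0885, 0.1002]
ee_rot: [-178.9, -0.9, -34.2]
contact_force: [0.0, 2.3, 1.5]
grip_width: 0.0146
t 4.43 tcp [0.6409 0.0885 0.1002] rpy [-178.9   -0.9  -34.2] F [0.  2.3 1.5] w 0.0146 j [ 22.2  29.3  -6.5   0.2 -52.8  33.4]
need tool d [-0.5  0.9 -0.8] mm dist 1 spin -35.8 rows>= 6
```

```bash
python3 -m inch '[[0,0,0,7],[0,0,0,7],[0,0,0,7],[0,0,0,7],[0,0,0,7]]'
python3 -m inch '[[0,0,0,7],[0,0,0,7],[0,0,0,7],[0,0,0,7],[0,0,0,7]]'
python3 -c "
from h import *
st();to(.640,.088,.101,1.6)"
```

```text
clock: 4.85
tool_pos: [0.6402, 0.088, 0.1002]
ee_rot: [-178.8, -0.3, -70.0]
contact_force: [-0.3, 2.6, 1.6]
grip_width: 0.0149
clock: 5.27
tool_pos: [0.6394, 0.088, 0.1002]
ee_rot: [-179.0, 0.2, -105.8]
contact_force: [0.0, 2.2, 2.2]
grip_width: 0.0144
t 5.27 tcp [0.6394 0.088  0.1002] rpy [-179.     0.2 -105.8] F [0.  2.2 2.2] w 0.0144 j [ 22.4  29.4  -6.5   0.6 -53.2 -38.6]
need tool d [-0.1 -0.6 -0.8] mm dist 1 spin -107.4 rows>= 16
```

```bash
python3 -m inch '[[0,0,0,7],[0,0,0,7],[0,0,0,7],[0,0,0,7],[0,0,0,7]]'
python3 -m inch '[[0,0,0,7],[0,0,0,7],[0,0,0,7],[0,0,0,7],[0,0,0,7]]'
python3 -m inch '[[0,0,0,7],[0,0,0,7],[0,0,0,7],[0,0,0,7],[0,0,0,7]]'
python3 -c "
from h import *
st();to(.640,.088,.101,1.6);print(r.observe()['ft_torque'])"
```

```text
clock: 5.68
tool_pos: [0.6388, 0.0885, 0.1002]
ee_rot: [-179.3, 0.5, -141.7]
contact_force: [0.5, 1.7, 1.5]
grip_width: 0.0146
clock: 6.1
tool_pos: [0.6386, 0.0892, 0.1002]
ee_rot: [-179.7, 0.7, -177.5]
contact_force: [-0.2, 1.8, 1.0]
grip_width: 0.0148
clock: 6.52
tool_pos: [0.6388, 0.0899, 0.1002]
ee_rot: [179.9, 0.8, 146.7]
contact_force: [1.0, 1.3, 0.8]
grip_width: 0.0146
t 6.52 tcp [0.6388 0.0899 0.1002] rpy [179.9   0.8 146.7] F [1.  1.3 0.8] w 0.0146 j [  22.6   29.5   -6.3    0.7  -53.6 -146.3]
need tool d [-2.1 -0.9 -0.8] mm dist 2 spin 145.1 rows>= 21
[0.47965391 0.18145625 0.09291208]
```

```bash
python3 -m inch '[[0,0,0,6],[0,0,0,6],[0,0,0,3],[0,0,0,3],[0,0,0,3]]'
python3 -c "
from h import *
st();to(.640,.088,.101,1.6);print(r.observe()['ft_torque'])"
python3 -m inch '[[0,0,0,3],[0,0,0,3]]'
python3 -c "
from h import *
st();print(r.observe()['ft_torque'])"
```

```text
clock: 6.93
tool_pos: [0.639, 0.0902, 0.1002]
ee_rot: [179.6, 0.7, 124.7]
contact_force: [0.3, 2.2, 0.7]
grip_width: 0.0155
t 6.93 tcp [0.639  0.0902 0.1002] rpy [179.6   0.7 124.7] F [0.3 2.2 0.7] w 0.0155 j [  22.7   29.6   -6.3    0.7  -53.7 -168.4]
need tool d [-2.4 -0.4 -0.8] mm dist 3 spin 123.1 rows>= 18
[0.43587583 0.32278647 0.98992362]
clock: 7.1
tool_pos: [0.6391, 0.0902, 0.1002]
ee_rot: [179.6, 0.7, 118.9]
contact_force: [1.6, -2.5, -0.7]
grip_width: 0.017
t 7.1 tcp [0.6391 0.0902 0.1002] rpy [179.6   0.7 118.9] F [ 1.6 -2.5 -0.7] w 0.017 j [  22.7   29.6   -6.3    0.9  -53.7 -174.3]
[-0.95837054 -0.52700022  1.25049069]
```

The knob is at its stop: the torque jumped to about 1 N m at yaw ≈ -235°, against the expected -231.6°. I release it and go to the leg's rear side.

```bash
python3 -m inch '[[0,0,0,0],[0,0,0,0],[0,0,0,0],[0,0,0,0]]' 0.05 >/dev/null
python3 -m inch '[[0,0,-0.03,0],[0,0,-0.03,0],[0,0,0,-7],[0,0,0,-7],[0,0,0,-7]]' >/dev/null
python3 - <<'E'
from h import *
st(); p=get_image("top");W=cloud(p);comps(p,W,(abs(W[...,0]-.64)<.06)&(abs(W[...,1]-.088)<.06)&(W[...,2]>.105)&(W[...,2]<.135),5)
print(rk(.032,-.170)); to(*rk(.032,-.17),.15,-81)
E
```

```text
t 7.85 tcp [0.6372 0.0892 0.1602] rpy [-179.8    0.6  140.5] F [ 0.4 -0.2 -1.1] w 0.0496 j [  22.7   26.3   -2.3    0.7  -61.2 -152.5]
26 (array([624.5, 106. ]), array([14.2, 13.5]), 61.07) z 0.1212 bgr [44. 41. 41.]
[ 0.69799989 -0.07560112]
need tool d [-151.4  -88.8   11.8] mm dist 176 spin -138.3 rows>= 20
```

The visible end of the knob lies at bearing ~129°, as expected when fully loose.

```bash
python3 -m inch '[[0,0,0,-7],[0,0,0,-7],[0,0,0,-7],[0,0,0,-7],[0,0,0,-7]]' 0 20 >/dev/null
python3 -m inch '[[0,0,0,-7],[0,0,0,-7],[0,0,0,-7],[0,0,0,-7],[0,0,0,-7]]' >/dev/null
python3 -m inch '[[0,0,0,-7],[0,0,0,-7],[0,0,0,-7],[0,0,0,-7],[0,0,0,-7]]' >/dev/null
python3 -m inch '[[0,0,0,-7],[0,0,0,-7],[0,0,0,-7],[0,0,0,-7],[0,0,0,-5]]' >/dev/null
python3 -c "
from h import *
st(); to(*rk(.032,-.17),.15,-81)"
```

```text
t 9.57 tcp [0.6322 0.0862 0.152 ] rpy [179.4  -0.4 -78.6] F [-0.2  0.1  0.7] w 0.0004 j [ 22.4  26.7  -2.9   0.4 -61.1 -11.2]
need tool d [171.6 -32.5   3. ] mm dist 175 spin 2.4 rows>= 5
```

```bash
python3 -m inch '[[0.035,-0.008,0,2.4],[0.035,-0.006,0,0],[0.035,-0.007,0,0],[0.035,-0.007,0,0],[0.032,-0.006,0,0]]' >/dev/null
python3 -c "
from h import *
st(); to(*rk(.032,-.17),.066,-81)"
```

```text
t 9.98 tcp [ 0.6943 -0.0762  0.1517] rpy [179.3  -0.4 -81. ] F [ 0.7 -0.   0. ] w 0.0005 j [  7.1  32.3   6.9   0.4 -65.3   1.7]
need tool d [-0.6 -4.8 85.6] mm dist 86 spin 0.0 rows>= 3
```

```bash
python3 -m inch '[[0,-0.005,0.02,0],[0,0,0.033,0],[0,0,0.033,0]]'
python3 -c "
from h import *
st(); 
for t in (0,15,30,45,60,75,90):
    a=np.radians(t); R=.170;n=.024; print(t, rk(-R*np.sin(a)+n*np.cos(a), -R*np.cos(a)-n*np.sin(a)).round(4))
    to(*rk(-R*np.sin(a)+n*np.cos(a), -R*np.cos(a)-n*np.sin(a)),.068,-81)"
```

```text
clock: 10.23
tool_pos: [0.7065, -0.0857, 0.0716]
ee_rot: [-179.6, -0.6, -82.0]
contact_force: [0.4, 0.2, -0.9]
grip_width: 0.0003
t 10.23 tcp [ 0.7065 -0.0857  0.0716] rpy [-179.6   -0.6  -82. ] F [ 0.4  0.2 -0.9] w 0.0003 j [  6.3  37.    3.    0.7 -55.6   1.3]
0 [ 0.6901 -0.0769]
need tool d [-11.1  15.    3.3] mm dist 19 spin -1.0 rows>= 1
15 [ 0.6459 -0.0843]
need tool d [-9.9 59.8  3. ] mm dist 61 spin -1.0 rows>= 2
30 [ 0.6013 -0.08  ]
need tool d [-20.3 103.4   2.6] mm dist 105 spin -1.0 rows>= 3
45 [ 0.5593 -0.0643]
need tool d [-41.7 142.8   2.1] mm dist 149 spin -1.0 rows>= 4
60 [ 0.5228 -0.0383]
need tool d [-72.5 175.4   1.6] mm dist 190 spin -1.0 rows>= 5
75 [ 0.4943 -0.0038]
need tool d [-110.7  198.8    1. ] mm dist 228 spin -1.0 rows>= 6
90 [0.4756 0.037 ]
need tool d [-153.7  211.6    0.5] mm dist 261 spin -1.0 rows>= 7
```

```bash
python3 -m inch '[[-0.006,0.015,0.003,-1],[0,0.022,0,0],[0,0.022,0,0],[-0.005,0.022,0,0],[-0.005,0.022,0,0]]'
python3 -c "
from h import *
st(); 
for t in (45,60,75,90):
    a=np.radians(t); R=.170;n=.024; print(t)
    to(*rk(-R*np.sin(a)+n*np.cos(a), -R*np.cos(a)-n*np.sin(a)),.070,-81)"
```

```text
clock: 10.65
tool_pos: [0.6004, -0.0867, 0.0547]
ee_rot: [179.9, -0.5, -82.0]
contact_force: [2.0, 0.2, 0.9]
grip_width: 0.0004
t 10.65 tcp [ 0.6004 -0.0867  0.0547] rpy [179.9  -0.5 -82. ] F [2.  0.2 0.9] w 0.0004 j [  7.3  29.6 -14.2   0.7 -46.2   0.2]
45
need tool d [-27.7  37.6 -15.5] mm dist 49 spin -1.0 rows>= 2
60
need tool d [-58.5  70.2 -15.8] mm dist 93 spin -1.0 rows>= 3
75
need tool d [-96.7  93.6 -16.1] mm dist 136 spin -1.0 rows>= 4
90
need tool d [-139.7  106.4  -16.4] mm dist 176 spin -1.0 rows>= 5
```

Pushing well. The tip sank 15 mm, so I correct height on the way.

```bash
python3 -m inch '[[-0.014,0.019,-0.008,0],[-0.014,0.019,-0.008,0],[-0.015,0.016,-0.002,0],[-0.016,0.016,-0.002,0],[-0.018,0.012,-0.002,0]]'
python3 -c "
from h import *
st(); 
for t in (75,90):
    a=np.radians(t); R=.170;n=.024; print(t)
    to(*rk(-R*np.sin(a)+n*np.cos(a), -R*np.cos(a)-n*np.sin(a)),.070,-81)"
```

```text
clock: 11.07
tool_pos: [0.5049, -0.0222, 0.0752]
ee_rot: [-179.9, -0.5, -83.2]
contact_force: [1.4, -0.4, -0.7]
grip_width: 0.0007
t 11.07 tcp [ 0.5049 -0.0222  0.0752] rpy [-179.9   -0.5  -83.2] F [ 1.4 -0.4 -0.7] w 0.0007 j [ 16.3  19.9 -27.7   0.8 -42.4 -10. ]
75
need tool d [-19.6   8.4   5. ] mm dist 22 spin -2.2 rows>= 1
90
need tool d [-62.3  22.    4.6] mm dist 66 spin -2.2 rows>= 2
```

```bash
python3 -m inch '[[-0.02,0.009,0.003,-2],[-0.02,0.008,0.002,0],[-0.015,0.004,0,0],[-0.008,0.001,0,0]]'
python3 -c "
from h import *
st(); 
a=np.radians(90); R=.170;n=.0185
to(*rk(-R*np.sin(a)+n*np.cos(a), -R*np.cos(a)-n*np.sin(a)),.070,-81)"
```

```text
clock: 11.4
tool_pos: [0.4724, 0.0393, 0.0711]
ee_rot: [-179.6, -0.5, -81.7]
contact_force: [0.0, -0.8, -0.1]
grip_width: 0.0007
t 11.4 tcp [0.4724 0.0393 0.0711] rpy [-179.6   -0.5  -81.7] F [ 0.  -0.8 -0.1] w 0.0007 j [ 24.9  17.6 -32.4   0.9 -39.8 -17.3]
need tool d [-2.7 -2.8  1.1] mm dist 4 spin -0.7 rows>= 1
```

```bash
python3 -m inch '[[-0.003,-0.001,0,0],[-0.003,0,0,0],[-0.003,0,0,0]]'
python3 -m inch '[[-0.004,0,0,0],[-0.004,0,0,0]]'
python3 -m inch '[[-0.004,0,0,0]]'
```

```text
clock: 11.65
tool_pos: [0.472, 0.0429, 0.0713]
ee_rot: [-179.9, -1.2, -81.6]
contact_force: [7.0, -17.1, -1.1]
grip_width: 0.0003
clock: 11.82
tool_pos: [0.472, 0.0429, 0.0714]
ee_rot: [179.8, -1.9, -81.6]
contact_force: [6.5, -19.6, 1.0]
grip_width: 0.0006
clock: 11.9
tool_pos: [0.4719, 0.0428, 0.0714]
ee_rot: [179.6, -2.2, -81.7]
contact_force: [7.2, -18.2, 0.5]
grip_width: 0.0002
```

The leg is at its stop with about 20 N. Back off, rise, return over the knob and spin to yaw 128.4 (j6 ≈ -163) while I check the leg.

```bash
python3 -m inch '[[0.02,0,0,0],[0.02,0,-0.01,0],[0,0,-0.04,0],[0,0,-0.04,0],[0,0,0,7]]' 0.05 >/dev/null
python3 - <<'E'
from h import *
st(); p=get_image("top");W=cloud(p);comps(p,W,(W[...,0]>.35)&(W[...,0]<.7)&(abs(W[...,1]-.08)<.17)&(W[...,2]>.076)&(W[...,2]<.092))
to(.640,.088,.15,128.4)
E
```

```text
t 12.32 tcp [ 4.788e-01 -2.000e-04  1.633e-01] rpy [179.3  -2.6 -89.5] F [1.5 0.1 0.9] w 0.0256 j [ 20.9  11.4 -25.1   2.7 -55.1 -22. ]
112 (array([604.1, 182.9]), array([62.9, 18.1]), 9.6) z 0.0838 bgr [130. 178. 210.]
26 (array([622.4,  85.2]), array([30.5, 13.2]), -37.17) z 0.0857 bgr [109. 147. 177.]
177 (array([451.7,  58. ]), array([97. , 17.7]), 9.21) z 0.0837 bgr [130. 178. 210.]
need tool d [ -88.6 -163.3    3.6] mm dist 186 spin 141.6 rows>= 21
```

The leg lies at yaw 9.2°, parallel to the arm. Back to the knob.

```bash
python3 -m inch '[[-0.0177,-0.0326,0,0],[-0.0177,-0.0326,0,0],[-0.0177,-0.0326,0,0],[-0.0177,-0.0326,0,0],[-0.0177,-0.0326,0,0]]' >/dev/null
python3 -m inch '[[0,0,0,7],[0,0,0,7],[0,0,0,7],[0,0,0,7],[0,0,0,7]]' >/dev/null
python3 -m inch '[[0,0,0,7],[0,0,0,7],[0,0,0,7],[0,0,0,7],[0,0,0,7]]' >/dev/null
python3 -m inch '[[0,0,0,7],[0,0,0,7],[0,0,0,7],[0,0,0,7],[0,0,0,7]]' >/dev/null
python3 -m inch '[[0,0,0,7],[0,0,0,7],[0,0,0,7],[0,0,0,7],[0,0,0,6]]' >/dev/null
python3 -c "
from h import *
st();to(.640,.088,.101,128.4)"
```

```text
t 14.45 tcp [0.6339 0.076  0.1183] rpy [-174.1   -0.4  127.3] F [ 0.3 -1.6 -0.5] w 0.0501 j [  21.9   30.8   -1.6    1.3  -63.4 -165.2]
need tool d [ 5.7 13.8 16. ] mm dist 22 spin -1.1 rows>= 1
```

```bash
python3 -m inch '[[0.005,0.014,-0.03,0],[0,0,-0.01,0],[0,0,0,0]]' 0.07
python3 - <<'E'
from h import *
st(); p=get_image("top");W=cloud(p);comps(p,W,(abs(W[...,0]-.64)<.06)&(abs(W[...,1]-.088)<.06)&(W[...,2]>.105)&(W[...,2]<.135),5)
q=get_image("scene");V=cloud(q);comps(q,V,(abs(V[...,0]-.64)<.06)&(abs(V[...,1]-.088)<.06)&(V[...,2]>.112)&(V[...,2]<.13),5)
u,v=w2px(q,np.array([.64,.087,.11])).astype(int)
cv2.imwrite("pics/k2.png",cv2.resize(q["img"][v-60:v+60,u-80:u+80],None,fx=4,fy=4,interpolation=cv2.INTER_CUBIC))
E
```

```text
clock: 14.7
tool_pos: [0.6434, 0.0886, 0.1516]
ee_rot: [-173.5, -0.7, 127.1]
contact_force: [-0.2, 0.0, 0.1]
grip_width: 0.0626
t 14.7 tcp [0.6434 0.0886 0.1516] rpy [-173.5   -0.7  127.1] F [-0.2  0.   0.1] w 0.0626 j [  22.6   30.5    3.1    1.1  -69.1 -165.9]
16 (array([622.2, 108. ]), array([14.1,  6.2]), 45.22) z 0.1208 bgr [29.  28.  28.5]
64 (array([628.2, 102.6]), array([28.2, 17.1]), -50.38) z 0.1202 bgr [29. 28. 28.]
6 (array([660.3,  74.2]), array([8.4, 4.8]), 52.42) z 0.119 bgr [29.5 28.5 28. ]
```

View pics/k2.png

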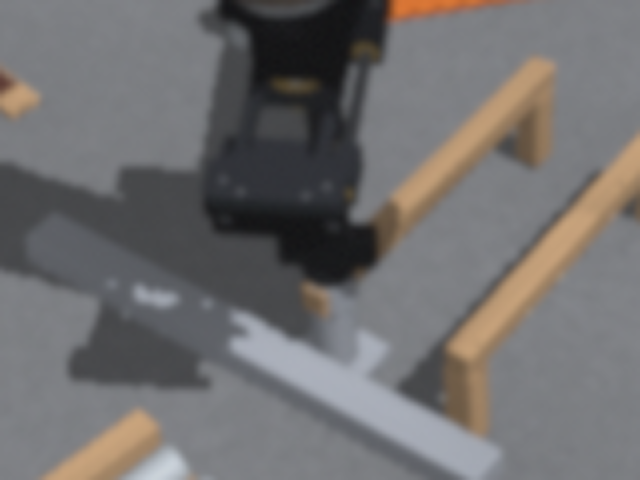

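The knob is still at ~129° and the leg is out. The tool has drifted to a 6.5° tilt; gripping the upright bar should square it. Descend.

```bash
python3 -c "
from h import *
to(.640,.088,.101,128.4)"; python3 -m inch '[[0.002,0.003,0.02,-1],[0.001,0.002,0.015,0],[0,0.001,0.012,0],[0,0,0,0]]'
python3 -c "
from h import *
st();to(.640,.088,.101,128.4)"
```

```text
need tool d [ 0.8  3.2 49.6] mm dist 50 spin -1.3 rows>= 2
clock: 15.13
tool_pos: [0.6393, 0.09, 0.0982]
ee_rot: [-173.3, -0.9, 128.1]
contact_force: [-0.4, 0.1, 0.1]
grip_width: 0.0697
t 15.13 tcp [0.6393 0.09   0.0982] rpy [-173.3   -0.9  128.1] F [-0.4  0.1  0.1] w 0.0697 j [  22.8   33.    -0.7    1.   -63.  -165.1]
need tool d [-2.  -1.1 -2.7] mm dist 4 spin -0.3 rows>= 1
```

```bash
python3 -m inch '[[-0.001,-0.001,-0.003,0],[0,0,0,0],[0,0,0,0],[0,0,0,0],[0,0,0,0]]' 0 40 >/dev/null
python3 -m inch '[[0,0,0.001,0],[0,0,0,0],[0,0,0,0],[0,0,0,0],[0,0,0,0]]'
python3 -c "
from h import *
st();to(.640,.088,.101,128.4);print(r.observe()['ft_torque'])"
```

```text
clock: 15.97
tool_pos: [0.6399, 0.0877, 0.1022]
ee_rot: [-173.4, -0.9, 128.1]
contact_force: [-1.1, -2.0, -0.3]
grip_width: 0.016
t 15.97 tcp [0.6399 0.0877 0.1022] rpy [-173.4   -0.9  128.1] F [-1.1 -2.  -0.3] w 0.016 j [  22.6   32.8   -0.5    1.   -63.3 -164.9]
need tool d [0.2 0.4 1.2] mm dist 1 spin -0.3 rows>= 1
[ 0.09644571 -0.52673692 -0.00093936]
```

```bash
python3 -m inch '[[0,0,0,-7],[0,0,0,-7],[0,0,0,-7],[0,0,0,-7],[0,0,0,-7]]'
python3 -m inch '[[0,0,0,-7],[0,0,0,-7],[0,0,0,-7],[0,0,0,-7],[0,0,0,-7]]'
python3 -c "
from h import *
st();to(.640,.088,.101,128.4);print(r.observe()['ft_torque'])"
```

```text
clock: 16.38
tool_pos: [0.6405, 0.0885, 0.1022]
ee_rot: [-175.4, -4.5, 163.9]
contact_force: [-1.5, -0.6, 0.3]
grip_width: 0.0149
clock: 16.8
tool_pos: [0.6404, 0.0895, 0.1022]
ee_rot: [-179.1, -6.1, -160.2]
contact_force: [-1.0, -1.4, -0.5]
grip_width: 0.0149
t 16.8 tcp [0.6404 0.0895 0.1022] rpy [-179.1   -6.1 -160.2] F [-1.  -1.4 -0.5] w 0.0149 j [ 22.6  32.6  -0.6   0.7 -62.9 -93. ]
need tool d [ 0.8 -1.2  1.3] mm dist 2 spin 71.4 rows>= 11
[ 0.28544138 -0.43454695 -0.04500826]
```

```bash
python3 -m inch '[[0,0,0,-7],[0,0,0,-7],[0,0,0,-7],[0,0,0,-7],[0,0,0,-7]]'
python3 -m inch '[[0,0,0,-7],[0,0,0,-7],[0,0,0,-7],[0,0,0,-7],[0,0,0,-7]]'
python3 -m inch '[[0,0,0,-7],[0,0,0,-7],[0,0,0,-7],[0,0,0,-7],[0,0,0,-7]]'
python3 -m inch '[[0,0,0,-7],[0,0,0,-7],[0,0,0,-7],[0,0,0,-7],[0,0,0,-7]]'
python3 -c "
from h import *
st();to(.640,.088,.101,9);print(r.observe()['ft_torque'])"
```

```text
clock: 17.22
tool_pos: [0.6401, 0.0899, 0.1021]
ee_rot: [177.1, -5.4, -124.2]
contact_force: [-1.9, 0.4, 0.2]
grip_width: 0.0151
clock: 17.63
tool_pos: [0.6392, 0.0904, 0.1019]
ee_rot: [174.5, -2.7, -88.4]
contact_force: [-3.6, 1.0, -1.5]
grip_width: 0.0156
clock: 18.05
tool_pos: [0.6381, 0.0902, 0.102]
ee_rot: [174.0, 1.0, -52.8]
contact_force: [-1.9, -0.8, 0.1]
grip_width: 0.0157
clock: 18.47
tool_pos: [0.6373, 0.0895, 0.1021]
ee_rot: [175.7, 4.3, -17.1]
contact_force: [-1.5, -1.0, -0.4]
grip_width: 0.0153
t 18.47 tcp [0.6373 0.0895 0.1021] rpy [175.7   4.3 -17.1] F [-1.5 -1.  -0.4] w 0.0153 j [ 22.6  32.3  -1.1   0.6 -62.6  50.2]
need tool d [3.1 0.6 0.9] mm dist 3 spin -26.1 rows>= 4
[ 0.06622865 -0.3418023  -0.08410273]
```

```bash
python3 -m inch '[[0,0,0,-7],[0,0,0,-7],[0,0,0,-6],[0,0,0,-4],[0,0,0,-4]]'
python3 -c "
from h import *
st();print(r.observe()['ft_torque'])"
python3 -m inch '[[0,0,0,-4],[0,0,0,-4]]'
python3 -c "
from h import *
st();print(r.observe()['ft_torque'])"
```

```text
clock: 18.88
tool_pos: [0.6372, 0.0886, 0.1021]
ee_rot: [178.5, 5.7, 12.0]
contact_force: [-0.1, -1.9, 0.8]
grip_width: 0.0151
t 18.88 tcp [0.6372 0.0886 0.1021] rpy [178.5   5.7  12. ] F [-0.1 -1.9  0.8] w 0.0151 j [ 22.5  32.3  -1.2   0.5 -62.5  79.3]
[-0.00137098 -0.42053241 -0.90669464]
clock: 19.05
tool_pos: [0.6368, 0.0885, 0.1021]
ee_rot: [179.4, 5.9, 19.8]
contact_force: [-1.0, 0.1, 0.6]
grip_width: 0.0169
t 19.05 tcp [0.6368 0.0885 0.1021] rpy [179.4   5.9  19.8] F [-1.   0.1  0.6] w 0.0169 j [ 22.5  32.2  -1.2   0.3 -62.5  87.2]
[ 0.10178682 -0.1437373  -1.49670962]
```

Tight: torque -1.5 N m and slip at yaw ≈ 12–19. Release, rise and verify.

```bash
python3 -m inch '[[0,0,0,0],[0,0,0,0],[0,0,0,0],[0,0,0,0]]' 0.06 >/dev/null
python3 -m inch '[[0.003,0,-0.03,0],[0.003,0,-0.03,0],[0,0,-0.03,0],[0,0,0,0]]' >/dev/null
python3 - <<'E'
from h import *
st(); to(.409,-.3275,.15,-92.3)
q=get_image("scene");V=cloud(q);comps(q,V,(abs(V[...,0]-.64)<.045)&(abs(V[...,1]-.088)<.045)&(V[...,2]>.112)&(V[...,2]<.13),5)
p=get_image("top");V=cloud(p);comps(p,V,(abs(V[...,0]-.64)<.045)&(abs(V[...,1]-.088)<.045)&(V[...,2]>.108)&(V[...,2]<.13),5)
E
```

```text
t 19.72 tcp [0.6499 0.094  0.1916] rpy [179.3   6.3  19.7] F [ 1.4 -0.   1.8] w 0.0576 j [ 22.5  29.5   7.7   0.4 -74.5  87.1]
need tool d [-362.   314.7   85.9] mm dist 487 spin 112.0 rows>= 16
171 (array([639.,  91.]), array([63.4, 17.8]), 7.49) z 0.123 bgr [28. 26. 26.]
103 (array([639.5,  87.2]), array([59.7, 14.9]), 8.23) z 0.1227 bgr [25. 24. 24.]
```

Knob at ~8° ≈ 0, so tight. Now slat A (near one). First spin to the slat's yaw.

```bash
python3 -m inch '[[0,0,0,7],[0,0,0,7],[0,0,0,7],[0,0,0,7],[0,0,0,7]]' 0.06 30 >/dev/null
python3 -m inch '[[0,0,0,7],[0,0,0,7],[0,0,0,7],[0,0,0,7],[0,0,0,7]]' >/dev/null
python3 -m inch '[[0,0,0,7],[0,0,0,7],[0,0,0,7],[0,0,0,7],[0,0,0,7]]' >/dev/null
python3 -m inch '[[0,0,0,7]]' >/dev/null
python3 -c "
from h import *
st();to(.409,-.3275,.15,-92.3)"
```

```text
t 21.15 tcp [0.6327 0.0911 0.1617] rpy [171.7  -4.2 -94.8] F [-0.1  0.5 -0. ] w 0.0598 j [ 22.6  30.7   5.2  -0.1 -73.8 -27.7]
need tool d [433.7 179.7  70.7] mm dist 475 spin -2.5 rows>= 12
```

```bash
python3 -m inch '[[0.036,0.015,0.003,-2.5],[0.036,0.015,0.003,0],[0.036,0.015,0.003,0],[0.036,0.015,0.003,0],[0.036,0.015,0.003,0]]' 
python3 -m inch '[[0.036,0.015,0.003,0],[0.036,0.015,0.003,0],[0.036,0.015,0.003,0],[0.036,0.015,0.003,0]]' >/dev/null
python3 -c "
from h import *
st();to(.409,-.3275,.10,-92.3)"
```

```text
clock: 21.57
tool_pos: [0.5429, -0.0841, 0.1613]
ee_rot: [170.7, -4.1, -91.9]
contact_force: [0.5, -0.7, -0.0]
grip_width: 0.06
t 21.9 tcp [ 0.4689 -0.2312  0.1653] rpy [170.2  -4.  -91.7] F [ 0.5 -0.4  0.1] w 0.0597 j [ -5.6  19.1 -15.5   5.1 -65.    1. ]
need tool d [93.2 43.8 80.7] mm dist 131 spin 0.6 rows>= 4
```

Tilt is now ~10.5°, drifting from gravity sag. I'll press the fingertips gently on free bench at (0.50,-0.30), which should turn the tilt back.

```bash
python3 -c "
from h import *
to(.505,-.305,.04)"; python3 -m inch '[[0.015,-0.014,0.03,0],[0.015,-0.014,0.03,0],[0.015,-0.014,0.03,0]]'; python3 -c "
from h import *
st();to(.505,-.305,.01)"
```

```text
need tool d [ 63.7 -60.  121.7] mm dist 150 spin 0 rows>= 4
clock: 22.15
tool_pos: [0.4911, -0.2905, 0.0766]
ee_rot: [170.8, -4.2, -92.1]
contact_force: [0.2, 0.9, 0.6]
grip_width: 0.06
t 22.15 tcp [ 0.4911 -0.2905  0.0766] rpy [170.8  -4.2 -92.1] F [0.2 0.9 0.6] w 0.06 j [-11.3  28.2 -15.9   6.8 -54.5   4.5]
need tool d [  9.1 -25.   64.3] mm dist 70 spin 0 rows>= 2
```

```bash
python3 -m inch '[[0.004,-0.01,0.03,0],[0.004,-0.01,0.025,0],[0,0,0.006,0],[0,0,0.006,0],[0,0,0.006,0]]';python3 -m inch '[[0,0,0.006,0],[0,0,0.006,0],[0,0,0.006,0]]'; python3 -c "
from h import *
st()"
```

```text
clock: 22.57
tool_pos: [0.4983, -0.3069, 0.0061]
ee_rot: [170.3, -4.4, -91.8]
contact_force: [-7.2, 12.6, 37.2]
grip_width: 0.0595
clock: 22.82
tool_pos: [0.4983, -0.3072, 0.006]
ee_rot: [170.6, -4.8, -91.2]
contact_force: [-6.2, 8.8, 29.5]
grip_width: 0.0598
t 22.82 tcp [ 0.4983 -0.3072  0.006 ] rpy [170.6  -4.8 -91.2] F [-6.2  8.8 29.5] w 0.0598 j [-12.5  34.5 -18.    9.  -46.2   4.1]
```

```bash
python3 -m inch '[[0,0.006,0.006,0],[0,0.006,0.006,0],[0,0.006,0.006,0]]'; python3 -c "
from h import *
st()";python3 -m inch '[[0,0,-0.04,0],[0,0,0,0]]'; python3 -c "
from h import *
st()"; python3 -m inch '[[0,0,0,0],[0,0,0,0],[0,0,0,0]]'; python3 -c "
from h import *
st()"
```

```text
clock: 23.07
tool_pos: [0.4971, -0.3082, 0.0048]
ee_rot: [173.2, -5.4, -90.6]
contact_force: [4.2, 7.9, 17.2]
grip_width: 0.0604
t 23.07 tcp [ 0.4971 -0.3082  0.0048] rpy [173.2  -5.4 -90.6] F [ 4.2  7.9 17.2] w 0.0604 j [-12.5  33.4 -20.5  10.  -42.1   3.8]
clock: 23.23
tool_pos: [0.5017, -0.3034, 0.043]
ee_rot: [173.3, -5.5, -90.4]
contact_force: [1.9, 0.4, 1.3]
grip_width: 0.06
t 23.23 tcp [ 0.5017 -0.3034  0.043 ] rpy [173.3  -5.5 -90.4] F [1.9 0.4 1.3] w 0.06 j [-11.9  30.5 -18.5   9.2 -46.9   4.6]
clock: 23.48
tool_pos: [0.5011, -0.3021, 0.0444]
ee_rot: [173.4, -5.5, -90.4]
contact_force: [0.0, 0.0, -0.1]
grip_width: 0.0606
t 23.48 tcp [ 0.5011 -0.3021  0.0444] rpy [173.4  -5.5 -90.4] F [ 0.   0.  -0.1] w 0.0606 j [-11.8  30.3 -18.6   9.1 -46.9   4.5]
```

Pressing while commanding a drag fixes it at ~1°/row, friction holding the tip. I repeat it, with a component for the lateral tilt too.

```bash
python3 -m inch '[[0,0,0.036,0],[0.005,0.005,0.008,0],[0.005,0.005,0.006,0],[0.005,0.005,0.006,0],[0.005,0.005,0.006,0]]'; python3 -m inch '[[0.005,0.005,0.006,0],[0.005,0.005,0.006,0]]'; python3 -c "
from h import *
st()"
```

```text
clock: 23.9
tool_pos: [0.4965, -0.3208, 0.003]
ee_rot: [175.8, -5.8, -89.1]
contact_force: [0.8, 18.1, 27.2]
grip_width: 0.06
clock: 24.07
tool_pos: [0.496, -0.3282, 0.0023]
ee_rot: [177.0, -6.1, -88.4]
contact_force: [-0.5, 20.3, 29.1]
grip_width: 0.0602
t 24.07 tcp [ 0.496  -0.3282  0.0023] rpy [177.   -6.1 -88.4] F [-0.5 20.3 29.1] w 0.0602 j [-14.6  32.6 -22.9  11.3 -36.3   6.9]
```

```bash
python3 -m inch '[[-0.007,0.002,0.006,0],[-0.007,0.002,0.006,0],[-0.007,0.002,0.006,0]]'; python3 -c "
from h import *
st()";python3 -m inch '[[-0.007,0.002,0.006,0],[-0.007,0.002,0.006,0],[-0.007,0.002,0.006,0]]'; python3 -c "
from h import *
st()"
```

```text
clock: 24.32
tool_pos: [0.4987, -0.3227, 0.0017]
ee_rot: [178.2, -7.4, -88.4]
contact_force: [-8.9, -21.0, 28.4]
grip_width: 0.0602
t 24.32 tcp [ 0.4987 -0.3227  0.0017] rpy [178.2  -7.4 -88.4] F [ -8.9 -21.   28.4] w 0.0602 j [-13.7  32.  -25.3  14.  -33.2   3.4]
clock: 24.57
tool_pos: [0.4986, -0.3224, 0.0011]
ee_rot: [179.3, -8.8, -89.1]
contact_force: [-9.0, -19.3, 31.5]
grip_width: 0.0596
t 24.57 tcp [ 0.4986 -0.3224  0.0011] rpy [179.3  -8.8 -89.1] F [ -9.  -19.3  31.5] w 0.0596 j [-13.3  31.5 -27.8  17.4 -30.3  -0.8]
```

Roll, the jaw-plane tilt that matters, is now fine. I try one lighter press for pitch.

```bash
python3 -m inch '[[0.009,0,0.003,0],[0.009,0,0.003,0],[0.009,0,0.003,0],[0.009,0,0.003,0],[0.009,0,0.003,0]]'; python3 -c "
from h import *
st()"
```

```text
clock: 24.98
tool_pos: [0.5004, -0.3708, 0.0014]
ee_rot: [179.7, -9.0, -88.9]
contact_force: [-1.9, 15.8, 20.2]
grip_width: 0.0603
t 24.98 tcp [ 0.5004 -0.3708  0.0014] rpy [179.7  -9.  -88.9] F [-1.9 15.8 20.2] w 0.0603 j [-17.9  33.1 -24.1  16.8 -31.2   4.7]
```

```bash
python3 -m inch '[[0,0,-0.04,0],[0,0,-0.04,0],[0,0,-0.04,0]]' >/dev/null; cat >> h.py <<'E'
def slats():
    for n in ("top","scene"):
        p=get_image(n);W=cloud(p);hsv=cv2.cvtColor(p["img"],cv2.COLOR_BGR2HSV)
        m=(hsv[...,1]>60)&(W[...,2]>.003)&(W[...,2]<.013)&(W[...,0]>.28)&(W[...,0]<.75)&(W[...,1]>-.55)&(W[...,1]<.5)
        print(n);k,L=cv2.connectedComponents(m.astype(np.uint8))
        for i in range(1,k):
            if (L==i).sum()>=60:
                v,u=np.nonzero(L==i); q=px2w(p,u,v,.008); c,s,a=rect(q); print(c,s,a,"bgr",np.median(p["img"][L==i],0), "cov", len(u))
E
python3 -c "
from h import *
st();slats()"
```

```text
t 25.23 tcp [ 0.4922 -0.3502  0.1071] rpy [177.9  -8.2 -88.9] F [ 1.2 -1.3 -0.3] w 0.0603 j [-15.9  24.7 -18.1  11.5 -47.4   9. ]
top
[ 407.9 -324. ] [178.6  26. ] 88.85 bgr [ 77. 109. 137.] cov 377
scene
[ 405.8 -321. ] [181.6  31.4] 89.68 bgr [ 74.5  92.  116. ] cov 226
[ 340.  -116.8] [152.8  39.3] -32.18 bgr [ 60. 121. 214.] cov 315
[ 624.  -334.2] [184.2  28.6] 88.53 bgr [ 97.5 118.  145. ] cov 324
```

```bash
python3 -c "
from h import *
to(.408,-.324,.05,-91.1)"; python3 -m inch '[[-0.003,0.028,0.012,2.2],[-0.003,0.028,0.016,0],[-0.003,0.026,0.016,0],[0,0,0,0]]'; python3 -c "
from h import *
to(.408,-.324,.004,-91.1)"
```

```text
need tool d [-39.1  88.5  60.9] mm dist 114 spin 2.2 rows>= 3
clock: 25.67
tool_pos: [0.4124, -0.3478, 0.0659]
ee_rot: [179.1, -8.5, -91.1]
contact_force: [-0.7, 0.3, -0.6]
grip_width: 0.0599
need tool d [-32.6   3.9  57.8] mm dist 66 spin -0.0 rows>= 2
```

```bash
python3 -m inch '[[-0.025,0.004,0.02,0],[-0.008,0,0.015,0],[0,0,0,0]]'; python3 -c "
from h import *
to(.408,-.324,.004,-91.1)"
```

```text
clock: 25.92
tool_pos: [0.4032, -0.3195, 0.0214]
ee_rot: [178.6, -8.3, -91.2]
contact_force: [0.7, -0.1, -0.1]
grip_width: 0.0598
need tool d [ 1.8 -5.4 17.7] mm dist 19 spin -0.1 rows>= 1
```

```bash
python3 -m inch '[[0.001,-0.005,0.005,0],[0,0,0.006,0],[0,0,0.004,0]]'; python3 -c "
from h import *
to(.408,-.324,.003,-91.1)"
```

```text
clock: 26.17
tool_pos: [0.4078, -0.3233, 0.0044]
ee_rot: [178.4, -8.3, -91.2]
contact_force: [0.1, 0.9, -0.3]
grip_width: 0.06
need tool d [ 0.5 -0.3  1.4] mm dist 2 spin -0.1 rows>= 1
```

```bash
python3 -m inch '[[0,0,0.002,0],[0,0,0,0],[0,0,0,0],[0,0,0,0],[0,0,0,0]]' 0 30; python3 -m inch '[[0,0,-0.025,0],[0,0,-0.025,0],[0,0,-0.025,0]]';python3 -m inch '[[0,0,-0.035,0],[0,0,-0.035,0],[0,0,0,0]]';python3 - <<'E'
from h import *
p=get_image("scene"); u,v=w2px(p,np.array([.408,-.324,.12])).astype(int)
v=max(v,75)
cv2.imwrite("pics/a3.png",cv2.resize(p["img"][v-75:v+75,u-100:u+100],None,fx=4,fy=4,interpolation=cv2.INTER_CUBIC))
# target: rack (-113,50), slat centre 88 up
print(rk(-.168,.05),rk(-.113,.05)); st(); to(*rk(-.168,.05),.19,-81)
E
```

```text
clock: 26.58
tool_pos: [0.4118, -0.3256, 0.0032]
ee_rot: [178.7, -8.4, -91.2]
contact_force: [-0.6, 0.2, 0.1]
grip_width: 0.0347
clock: 26.83
tool_pos: [0.4081, -0.3138, 0.074]
ee_rot: [177.8, -8.1, -91.3]
contact_force: [1.2, 0.6, -0.5]
grip_width: 0.0145
clock: 27.08
tool_pos: [0.4125, -0.304, 0.1505]
ee_rot: [178.2, -8.2, -91.3]
contact_force: [0.7, 0.3, -0.2]
grip_width: 0.0016
[0.46604664 0.11040343] [0.52036949 0.11900732]
t 27.13 tcp [ 0.4107 -0.3034  0.1477] rpy [177.9  -8.  -91.4] F [-0.2  0.   0.4] w 0.0013 j [-13.3  13.9 -27.8  11.  -49.2   4.5]
need tool d [-405.   -41.9 -101.5] mm dist 420 spin -10.4 rows>= 11
```

View pics/a3.png

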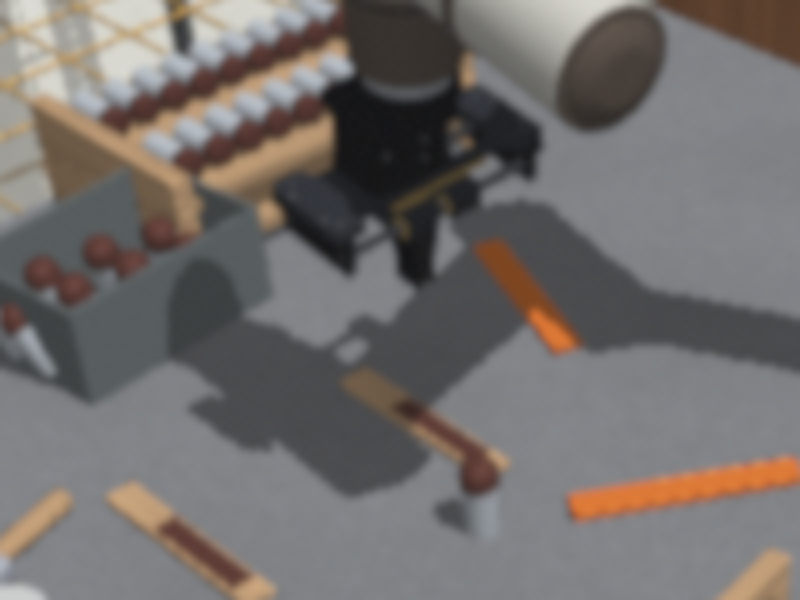

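I lifted before the jaws had shut, so nothing was gripped and the slat is still on the bench at crop (420,415). Re-measure and retry with longer closing.

```bash
python3 -m inch '[[0,0,0,0],[0,0,0,0],[0,0,0,0],[0,0,0,0],[0,0,0,0]]' 0.055 >/dev/null; python3 -c "
from h import *
slats(); to(.408,-.324,.03,-91.1);st()"
```

```text
top
[ 624.4 -339.6] [179.3  27.3] 89.27 bgr [110. 153. 187.] cov 371
[ 408.8 -263.1] [56.9 25.2] -88.41 bgr [ 99.  136.5 174. ] cov 118
[ 406.2 -397.7] [32.2 25.2] -88.41 bgr [ 78.  110.  136.5] cov 76
scene
[ 408.5 -320.3] [183.1  29.1] 88.81 bgr [ 71.  88. 108.] cov 230
[ 338.4 -116.1] [152.2  38.2] -32.76 bgr [ 60. 121. 214.] cov 304
[ 624.3 -334.2] [184.2  27.9] 89.0 bgr [ 99. 121. 148.] cov 329
need tool d [  5.3  -6.2 115.7] mm dist 116 spin -0.3 rows>= 3
t 27.65 tcp [ 0.4073 -0.3028  0.1441] rpy [177.5  -7.9 -91.4] F [-0.1  0.4 -0.3] w 0.0346 j [-13.3  14.1 -28.1  10.9 -49.1   4.5]
```

```bash
python3 -m inch '[[0.001,-0.003,0.039,0],[0.001,-0.002,0.039,0],[0.001,-0.001,0.038,0],[0,0,0,0],[0,0,0,0]]' 0.055; python3 -c "
from h import *
to(.4085,-.324,.003,-91.1);st()"
```

```text
clock: 28.07
tool_pos: [0.4122, -0.3237, 0.0275]
ee_rot: [177.9, -8.0, -91.3]
contact_force: [0.1, -0.1, 0.6]
grip_width: 0.0541
need tool d [-3.   2.8 24.4] mm dist 25 spin -0.2 rows>= 1
t 28.07 tcp [ 0.4122 -0.3237  0.0275] rpy [177.9  -8.  -91.3] F [ 0.1 -0.1  0.6] w 0.0541 j [-16.   24.7 -35.3  16.2 -31.    0.5]
```

```bash
python3 -m inch '[[-0.002,0.003,0.012,0],[-0.001,0,0.011,0],[0,0,0.002,0]]'; python3 -m inch '[[0,0,0,0],[0,0,0,0],[0,0,0,0],[0,0,0,0],[0,0,0,0]]' 0 30;  python3 -m inch '[[0,0,0.001,0],[0,0,0,0],[0,0,0,0],[0,0,0,0],[0,0,0,0]]'
```

```text
clock: 28.32
tool_pos: [0.4114, -0.325, 0.0065]
ee_rot: [178.2, -8.2, -91.3]
contact_force: [1.2, -1.1, 0.8]
grip_width: 0.0552
clock: 28.73
tool_pos: [0.4163, -0.326, 0.0139]
ee_rot: [178.9, -8.4, -91.3]
contact_force: [-0.0, 0.3, -0.9]
grip_width: 0.0295
clock: 29.15
tool_pos: [0.417, -0.3263, 0.0141]
ee_rot: [179.0, -8.5, -91.3]
contact_force: [-0.1, 0.4, -0.6]
grip_width: 0.0017
```

The tool crept upward while closing. Reopen, descend and hold with a small downward command.

```bash
python3 -m inch '[[0,0.004,-0.02,0],[0,0.004,0,0],[0,0,0,0],[0,0,0,0],[0,0,0,0]]' 0.055 >/dev/null; python3 -m inch '[[0,0,0,0],[0,0,0,0],[0,0,0,0],[0,0,0,0],[0,0,0,0]]' >/dev/null; python3 -c "
from h import *
slats(); to(.4085,-.324,.003,-91.1);st()"
```

```text
top
[ 624.4 -339.6] [179.4  27.3] 89.27 bgr [115. 158. 192.] cov 367
[ 407.4 -264.6] [59.5 22. ] 89.87 bgr [60. 68. 84.] cov 109
[ 406.  -391.4] [44.7 25.2] -88.41 bgr [ 78.  110.  136.5] cov 94
scene
[ 408.6 -310.3] [104.4  24.8] 85.51 bgr [45. 51. 67.] cov 120
[ 337.8 -115.4] [156.2  39.2] -32.44 bgr [ 60. 120. 213.] cov 325
[ 624.2 -334.9] [182.8  28.2] 89.28 bgr [ 97. 117. 144.] cov 325
need tool d [-3.1 -1.3 28.6] mm dist 29 spin -0.2 rows>= 1
t 30.08 tcp [ 0.4078 -0.3229  0.0318] rpy [178.7  -8.4 -91.3] F [-0.9  0.6  0.2] w 0.0544 j [-16.   23.6 -36.7  17.1 -29.9  -0.2]
```

```bash
python3 -m inch '[[-0.002,-0.001,0.014,0],[-0.001,0,0.013,0],[0,0,0.003,0]]'; python3 -m inch '[[0,-0.001,0.002,0],[0,-0.001,0.002,0],[0,-0.001,0.002,0],[0,-0.001,0.002,0],[0,0,0.002,0]]' 0 30;  python3 -m inch '[[0,0,0.001,0],[0,0,0.001,0],[0,0,0.001,0]]'
```

```text
clock: 30.33
tool_pos: [0.4102, -0.3248, 0.0023]
ee_rot: [179.0, -8.5, -91.3]
contact_force: [-0.2, 0.7, 1.3]
grip_width: 0.0552
clock: 30.75
tool_pos: [0.4217, -0.326, 0.0016]
ee_rot: [179.9, -8.9, -90.8]
contact_force: [-0.3, 0.6, 8.2]
grip_width: 0.0294
clock: 31.0
tool_pos: [0.4231, -0.3265, 0.0018]
ee_rot: [-179.9, -9.0, -90.8]
contact_force: [-2.3, 7.0, 11.7]
grip_width: 0.0254
```

Gripped at 25.4 mm. Lift.

```bash
python3 -m inch '[[0,0,0.001,0],[0,0,-0.02,0],[0,0,-0.035,0],[0,0,-0.035,0],[0,0,-0.035,0]]' - 35;python3 -m inch '[[0,0,-0.035,0],[0,0,-0.02,0],[0,0,0,-5],[0,0,0,-5]]'; python3 -c "
from h import *
st(); to(*rk(-.168,.05),.17,-81)"
```

```text
clock: 31.42
tool_pos: [0.4158, -0.3046, 0.1207]
ee_rot: [178.8, -8.5, -90.8]
contact_force: [0.7, -2.1, -0.0]
grip_width: 0.0253
clock: 31.75
tool_pos: [0.4203, -0.2958, 0.1862]
ee_rot: [178.1, -8.4, -80.4]
contact_force: [0.3, 0.2, -0.5]
grip_width: 0.0257
t 31.75 tcp [ 0.4203 -0.2958  0.1862] rpy [178.1  -8.4 -80.4] F [ 0.3  0.2 -0.5] w 0.0257 j [-11.9  11.  -25.3  10.7 -52.8  15. ]
need tool d [-391.  -111.4  -45.2] mm dist 409 spin 0.6 rows>= 11
```

```bash
python3 -m inch '[[-0.035,-0.010,-0.005,0],[-0.035,-0.010,-0.005,0],[-0.035,-0.010,-0.005,0],[-0.035,-0.010,-0.005,0],[-0.035,-0.010,-0.005,0]]';python3 -m inch '[[-0.035,-0.010,-0.005,0],[-0.035,-0.010,-0.005,0],[-0.035,-0.010,-0.005,0],[-0.035,-0.010,-0.005,0],[-0.035,-0.010,-0.005,0]]'; python3 -c "
from h import *
st(); to(*rk(-.168,.05),.12,-81)"
```

```text
clock: 32.17
tool_pos: [0.4393, -0.1127, 0.184]
ee_rot: [178.2, -8.4, -81.1]
contact_force: [1.3, -0.6, -1.4]
grip_width: 0.0254
clock: 32.58
tool_pos: [0.4589, 0.0778, 0.1808]
ee_rot: [178.0, -8.3, -81.2]
contact_force: [-0.1, -0.1, -1.3]
grip_width: 0.0257
t 32.58 tcp [0.4589 0.0778 0.1808] rpy [178.   -8.3 -81.2] F [-0.1 -0.1 -1.3] w 0.0257 j [ 34.2  10.1 -26.2   7.7 -59.3 -29.8]
need tool d [-39.5 -14.   55.3] mm dist 69 spin -0.2 rows>= 2
```

```bash
python3 -m inch '[[-0.013,-0.007,0.006,0],[-0.013,-0.005,0.006,0],[-0.013,0,0.006,0],[0,0,0,0]]'; python3 - <<'E'
from h import *
st(); to(*rk(-.168,.05),.10,-81)
p=get_image("top");W=cloud(p);o=r.observe()["tool_pos"]
hsv=cv2.cvtColor(p["img"],cv2.COLOR_BGR2HSV)
m=(hsv[...,1]>60)&(W[...,2]>.11)&(abs(W[...,0]-o[0])<.12)&(abs(W[...,1]-o[1])<.14)
comps(p,W,m&(W[...,2]<o[2]+.03),10)
c=W[m&(W[...,2]<o[2]+.03)]; print(c.min(0),c.max(0))
q=get_image("scene");u,v=w2px(q,o).astype(int)
cv2.imwrite("pics/c4.png",cv2.resize(q["img"][v-75:v+75,u-100:u+100],None,fx=4,fy=4,interpolation=cv2.INTER_CUBIC))
E
```

```text
clock: 32.92
tool_pos: [0.4654, 0.1227, 0.1544]
ee_rot: [178.0, -8.2, -80.8]
contact_force: [-0.0, -0.5, -1.1]
grip_width: 0.0255
t 32.92 tcp [0.4654 0.1227 0.1544] rpy [178.   -8.2 -80.8] F [-0.  -0.5 -1.1] w 0.0255 j [ 38.2  13.7 -25.8   7.4 -56.6 -33.6]
need tool d [ 4.4 -0.6 55.6] mm dist 56 spin 0.2 rows>= 2
212 (array([474.5,  69.1]), array([69.5, 26.7]), -81.34) z 0.1592 bgr [ 78. 111. 137.]
93 (array([454.6, 194.4]), array([34.1, 25.2]), -78.82) z 0.162 bgr [129. 177. 210.]
[0.43981036 0.03513004 0.14918244] [0.48983259 0.21274935 0.17025186]
```

View pics/c4.png

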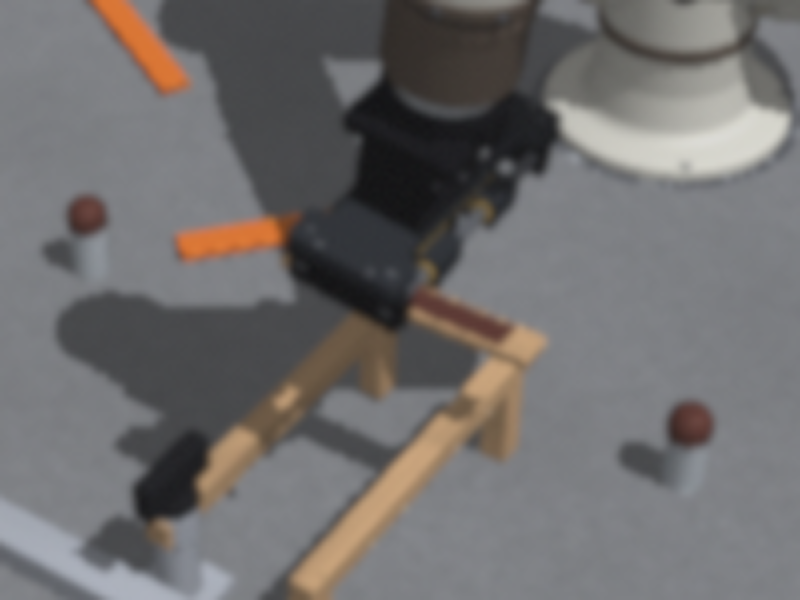

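```bash
python3 -m inch '[[0.004,0,0.025,0],[0.002,0,0.022,0],[0,0,0.005,0],[0,0,0.001,0]]'; python3 -c "
from h import *
st(); to(*rk(-.168,.05),.086,-81)"
```

```text
clock: 33.35
tool_pos: [0.4678, 0.1044, 0.1047]
ee_rot: [178.3, -8.1, -81.2]
contact_force: [-0.7, 0.2, -0.4]
grip_width: 0.0253
t 33.35 tcp [0.4678 0.1044 0.1047] rpy [178.3  -8.1 -81.2] F [-0.7  0.2 -0.4] w 0.0253 j [ 36.2  16.8 -30.5   8.6 -48.3 -33.6]
need tool d [-8.8  0.3 17.7] mm dist 20 spin -0.2 rows>= 1
```

```bash
python3 -m inch '[[-0.007,0,0.007,0],[-0.001,0,0.006,0],[0,0,0.003,0],[0,0,0.002,0]]'; python3 -c "
from h import *
st(); to(*rk(-.168,.05),.086,-81)"
```

```text
clock: 33.68
tool_pos: [0.4682, 0.1098, 0.087]
ee_rot: [178.6, -8.0, -81.3]
contact_force: [0.1, -0.5, -1.2]
grip_width: 0.0254
t 33.68 tcp [0.4682 0.1098 0.087 ] rpy [178.6  -8.  -81.3] F [ 0.1 -0.5 -1.2] w 0.0254 j [ 36.7  18.3 -31.7   9.  -45.5 -34.8]
need tool d [-1.  2.  1.] mm dist 2 spin -0.3 rows>= 1
```

```bash
python3 -m inch '[[0,0,0.002,0],[0,0,0.002,0],[0,0,0.002,0]]';  python3 -m inch '[[0,0,0.001,0],[0,0,0.001,0],[0,0,0.001,0],[0,0,0.001,0],[0,0,0,0]]' 0.04; python3 -c "
from h import *
st()"
```

```text
clock: 33.93
tool_pos: [0.4684, 0.1098, 0.0858]
ee_rot: [178.6, -8.1, -81.3]
contact_force: [-6.3, 2.1, 13.9]
grip_width: 0.0254
clock: 34.35
tool_pos: [0.4699, 0.1108, 0.084]
ee_rot: [179.0, -8.0, -81.2]
contact_force: [0.7, 0.4, 0.0]
grip_width: 0.039
t 34.35 tcp [0.4699 0.1108 0.084 ] rpy [179.   -8.  -81.2] F [0.7 0.4 0. ] w 0.039 j [ 36.8  18.5 -32.    9.4 -44.6 -35. ]
```

Landed and released. Rise, check the placed slat, and head to slat B.

```bash
python3 -m inch '[[0,0,-0.03,0],[0,0,-0.035,0],[0,0,-0.03,0],[0,0,0,5],[0,0,0,5]]' >/dev/null; python3 - <<'E'
from h import *
st(); to(.6247,-.338,.16,-91)
for n in("top","scene"):
    p=get_image(n);W=cloud(p);m=(W[...,2]>.086)&(W[...,2]<.100)&(abs(W[...,0]-.47)<.12)&(abs(W[...,1]-.11)<.14)
    print(n);comps(p,W,m,30)
slats()
E
```

```text
t 34.77 tcp [0.4688 0.1235 0.1798] rpy [-179.9   -8.3  -91.6] F [-0.4  0.3 -0.5] w 0.0397 j [ 38.2  12.1 -23.7   7.5 -59.7 -43.9]
need tool d [ 449.3 -168.6   86. ] mm dist 488 spin -0.6 rows>= 13
top
262 (array([482.5,  69.2]), array([93.7, 45.2]), -79.45) z 0.0921 bgr [ 81. 115. 142.]
scene
709 (array([460.7, 116.6]), array([176. , 105.6]), 78.68) z 0.093 bgr [ 82. 104. 129.]
46 (array([560.7,  78.2]), array([60. , 14.9]), 14.71) z 0.0873 bgr [114.5 150.  183. ]
top
[ 624.6 -339.6] [179.4  26.9] 89.27 bgr [113.  158.5 192.5] cov 388
[ 339.1 -119.1] [151.1  27.6] -32.63 bgr [  0.  92. 166.] cov 325
scene
[ 366.4 -133.2] [85.5 38.6] -34.28 bgr [ 56. 117. 200.] cov 175
[ 624.7 -334.6] [183.5  28.5] 89.58 bgr [ 96. 116. 142.] cov 319
```

```bash
python3 -m inch '[[0.035,-0.013,0.005,0],[0.035,-0.013,0.005,0],[0.035,-0.013,0.005,0],[0.035,-0.013,0.005,0],[0.035,-0.013,0.005,0]]' 0.055;python3 -m inch '[[0.035,-0.013,0.005,0],[0.035,-0.013,0.005,0],[0.035,-0.013,0.005,0],[0.035,-0.013,0.005,0],[0.035,-0.013,0.005,0]]'; python3 - <<'E'
from h import *
st(); to(.6247,-.338,.07,-91)
for n in("top","scene"):
    p=get_image(n);W=cloud(p);m=(W[...,2]>.086)&(W[...,2]<.100)&(abs(W[...,0]-.47)<.12)&(abs(W[...,1]-.11)<.14)
    print(n);comps(p,W,m,30)
E
```

```text
clock: 35.38
tool_pos: [0.5313, -0.0553, 0.1758]
ee_rot: [179.5, -8.6, -89.7]
contact_force: [0.3, 1.6, -1.1]
grip_width: 0.0545
clock: 35.8
tool_pos: [0.5967, -0.2417, 0.1709]
ee_rot: [178.8, -8.6, -89.0]
contact_force: [1.1, 0.4, 0.2]
grip_width: 0.0549
t 35.8 tcp [ 0.5967 -0.2417  0.1709] rpy [178.8  -8.6 -89. ] F [1.1 0.4 0.2] w 0.0549 j [ -3.6  25.2  -6.5  10.1 -59.2  -0.7]
need tool d [ 80.7 -28.8 113.6] mm dist 142 spin 2.0 rows>= 4
top
460 (array([459.1, 117.6]), array([162.1,  50.4]), -78.95) z 0.0922 bgr [102.5 138.5 176.5]
scene
787 (array([496.9, 106.7]), array([173. , 155.8]), 74.6) z 0.0926 bgr [111. 140. 165.]
48 (array([409.5, 156.2]), array([48.7, 17.1]), 10.56) z 0.0876 bgr [128.  164.5 199. ]
```

```bash
python3 -m inch '[[0.023,-0.009,0.026,2],[0.023,-0.009,0.026,0],[0.022,-0.008,0.026,0],[0.012,-0.002,0.026,0],[0,0,0,0]]'; python3 -c "
from h import *
st(); to(.6247,-.338,.03,-91)"
```

```text
clock: 36.32
tool_pos: [0.6219, -0.3433, 0.0712]
ee_rot: [178.8, -8.5, -91.0]
contact_force: [-1.2, 0.2, -0.7]
grip_width: 0.0549
t 36.32 tcp [ 0.6219 -0.3433  0.0712] rpy [178.8  -8.5 -91. ] F [-1.2  0.2 -0.7] w 0.0549 j [-12.3  36.   -3.2  11.1 -50.8   4.2]
need tool d [-11.3  -3.6  39.9] mm dist 42 spin -0.0 rows>= 2
```

```bash
python3 -m inch '[[-0.008,-0.003,0.022,0],[-0.003,-0.001,0.018,0],[0,0,0,0]]'; python3 -c "
from h import *
st(); to(.6247,-.338,.003,-91)"
```

```text
clock: 36.57
tool_pos: [0.6236, -0.338, 0.0265]
ee_rot: [178.5, -8.5, -90.8]
contact_force: [-0.4, 0.7, -1.4]
grip_width: 0.0548
t 36.57 tcp [ 0.6236 -0.338   0.0265] rpy [178.5  -8.5 -90.8] F [-0.4  0.7 -1.4] w 0.0548 j [-11.9  38.9  -5.5  12.  -46.2   2.6]
need tool d [-3.5 -1.7 23.2] mm dist 24 spin 0.2 rows>= 1
```

```bash
python3 -m inch '[[-0.002,-0.001,0.012,0],[-0.001,0,0.010,0],[0,0,0.003,0]]'; python3 -m inch '[[0,0.001,0.002,0],[0,0.001,0.002,0],[0,0.001,0.002,0],[0,0.001,0.002,0],[0,0,0.002,0]]' 0 35;  python3 -m inch '[[0,0,0.001,0],[0,0,0.001,0],[0,0,0.001,0],[0,0,0.001,0]]'
```

```text
clock: 36.82
tool_pos: [0.6255, -0.337, 0.0022]
ee_rot: [178.6, -8.6, -90.5]
contact_force: [-1.8, 0.1, 7.5]
grip_width: 0.0549
clock: 37.23
tool_pos: [0.6313, -0.3388, 0.0017]
ee_rot: [179.8, -9.0, -90.3]
contact_force: [-0.6, 0.4, 6.9]
grip_width: 0.0296
clock: 37.57
tool_pos: [0.6319, -0.3391, 0.0018]
ee_rot: [179.9, -9.0, -90.2]
contact_force: [-0.3, 1.7, 6.2]
grip_width: 0.0253
```

```bash
python3 -m inch '[[0,0,0.001,0],[0,0,-0.02,0],[0,0,-0.035,0],[0,0,-0.035,0],[0,0,-0.035,0]]' - 35;python3 -m inch '[[0,0,-0.035,0],[0,0,-0.02,0],[0,0,0,-5],[0,0,0,-4.5]]'; python3 -c "
from h import *
st(); print(rk(-.110,.05)); to(*rk(-.110,.05),.17,-81)"
```

```text
clock: 37.98
tool_pos: [0.6204, -0.3176, 0.113]
ee_rot: [178.0, -8.4, -90.4]
contact_force: [0.2, -0.7, -1.5]
grip_width: 0.0253
clock: 38.32
tool_pos: [0.6213, -0.3086, 0.1752]
ee_rot: [176.7, -7.9, -80.5]
contact_force: [-0.7, 0.7, -1.4]
grip_width: 0.0255
t 38.32 tcp [ 0.6213 -0.3086  0.1752] rpy [176.7  -7.9 -80.5] F [-0.7  0.7 -1.4] w 0.0255 j [ -9.4  29.8   2.    9.6 -63.2  14.2]
[0.52333256 0.11947663]
need tool d [-434.9   29.4  -53.8] mm dist 439 spin 0.5 rows>= 11
```

```bash
python3 -m inch '[[-0.035,0.003,-0.005,0],[-0.035,0.003,-0.005,0],[-0.035,0.003,-0.005,0],[-0.035,0.003,-0.005,0],[-0.035,0.003,-0.005,0]]';python3 -m inch '[[-0.035,0.003,-0.005,0],[-0.035,0.003,-0.005,0],[-0.035,0.003,-0.005,0],[-0.035,0.003,-0.005,0],[-0.035,0.003,-0.005,0]]'; python3 -c "
from h import *
st(); to(*rk(-.110,.05),.14,-81)"
```

```text
clock: 38.73
tool_pos: [0.5715, -0.1373, 0.1703]
ee_rot: [175.9, -7.7, -81.2]
contact_force: [0.7, 0.4, -0.7]
grip_width: 0.0255
clock: 39.15
tool_pos: [0.5206, 0.0407, 0.167]
ee_rot: [174.8, -7.7, -81.4]
contact_force: [0.9, 0.1, -0.7]
grip_width: 0.0254
t 39.15 tcp [0.5206 0.0407 0.167 ] rpy [174.8  -7.7 -81.4] F [ 0.9  0.1 -0.7] w 0.0254 j [ 25.7  17.6 -17.8   6.5 -62.  -20.9]
need tool d [-80.4 -15.9  15. ] mm dist 83 spin -0.4 rows>= 3
```

```bash
python3 -m inch '[[-0.027,-0.005,0.005,0],[-0.027,-0.005,0.005,0],[-0.024,-0.004,0.005,0],[0,0,0,0]]'; python3 - <<'E'
from h import *
st(); to(*rk(-.110,.05),.10,-81)
p=get_image("top");W=cloud(p);o=r.observe()["tool_pos"]
hsv=cv2.cvtColor(p["img"],cv2.COLOR_BGR2HSV)
m=(hsv[...,1]>60)&(W[...,2]>.115)&(abs(W[...,0]-o[0])<.12)&(abs(W[...,1]-o[1])<.14)&(W[...,2]<o[2]+.03)
comps(p,W,m,10); c=W[m]; print(c.min(0),c.max(0))
E
```

```text
clock: 39.48
tool_pos: [0.5154, 0.1235, 0.1369]
ee_rot: [174.3, -7.7, -81.1]
contact_force: [-0.6, -0.4, -1.4]
grip_width: 0.0253
t 39.48 tcp [0.5154 0.1235 0.1369] rpy [174.3  -7.7 -81.1] F [-0.6 -0.4 -1.4] w 0.0253 j [ 33.7  20.9 -17.3   5.2 -60.4 -28.1]
need tool d [  0.2 -10.9  36.4] mm dist 38 spin -0.1 rows>= 1
199 (array([524.3,  66.2]), array([65.3, 27. ]), -81.82) z 0.1415 bgr [ 76. 109. 134.]
97 (array([506. , 195.4]), array([33.1, 26.1]), -84.62) z 0.1453 bgr [126. 172. 204.]
[0.49157329 0.0344058  0.1183306 ] [0.61359031 0.21258408 0.15365768]
```

```bash
python3 -m inch '[[0,-0.005,0.018,0],[0,-0.004,0.014,0],[0,-0.001,0.003,0],[0,0,0,0]]'; python3 -c "
from h import *
st(); to(*rk(-.110,.05),.086,-81)"
```

```text
clock: 39.87
tool_pos: [0.5201, 0.1149, 0.1]
ee_rot: [173.9, -7.8, -81.2]
contact_force: [0.3, -1.6, -0.2]
grip_width: 0.0253
t 39.87 tcp [0.5201 0.1149 0.1   ] rpy [173.9  -7.8 -81.2] F [ 0.3 -1.6 -0.2] w 0.0253 j [ 32.7  23.7 -19.2   5.6 -56.  -27.8]
need tool d [-5.9 -5.3 12.8] mm dist 15 spin -0.2 rows>= 1
```

```bash
python3 -m inch '[[-0.004,-0.004,0.005,0],[-0.002,-0.001,0.004,0],[0,0,0.003,0],[0,0,0.002,0]]';python3 -m inch '[[0,0,0.002,0],[0,0,0.002,0]]'; python3 -c "
from h import *
st(); to(*rk(-.110,.05),.086,-81)"
```

```text
clock: 40.2
tool_pos: [0.5239, 0.1183, 0.0867]
ee_rot: [174.0, -7.8, -81.3]
contact_force: [-7.0, 3.7, 15.4]
grip_width: 0.0255
clock: 40.37
tool_pos: [0.5239, 0.1183, 0.0868]
ee_rot: [174.1, -7.9, -81.3]
contact_force: [-4.8, 1.8, 9.4]
grip_width: 0.0251
t 40.37 tcp [0.5239 0.1183 0.0868] rpy [174.1  -7.9 -81.3] F [-4.8  1.8  9.4] w 0.0251 j [ 32.8  24.9 -19.6   5.8 -54.3 -28.3]
need tool d [-1.3  0.3  0.6] mm dist 2 spin -0.3 rows>= 1
```

Landed. Release and rise, then move off to the side and check.

```bash
python3 -m inch '[[0,0,0,0],[0,0,0,0],[0,0,0,0],[0,0,0,0],[0,0,0,0]]' 0.04;python3 -m inch '[[0,0,-0.025,0],[0,0,-0.035,0],[0,0,-0.035,0],[0,0,-0.035,0],[0,0,0,0]]'; python3 -m inch '[[0.038,0,0,0],[0.038,0,0,0],[0.038,0,0,0],[0.038,0,0,0],[0.038,0,0,0]]' ;python3 -m inch '[[0.038,0,-0.005,0],[0.038,0,-0.005,0],[0.038,0,-0.005,0],[0.038,0,-0.005,0],[0,0,0,0]]' ; python3 - <<'E'
from h import *
st()
p=get_image("top");q=get_image("scene")
for n,p_ in(("top",p),("scene",q)): cv2.imwrite(f"pics/f_{n}.png",cv2.resize(p_["img"],(800,600),interpolation=cv2.INTER_CUBIC))
W=cloud(p);roi=(W[...,0]>.33)&(W[...,0]<.7)&(W[...,1]>-.1)&(W[...,1]<.3)
print("slats");comps(p,W,roi&(W[...,2]>.0885)&(W[...,2]<.1),30)
print("arms");comps(p,W,roi&(W[...,2]>.076)&(W[...,2]<.0875),20)
print("knob");comps(p,W,roi&(W[...,2]>.11)&(W[...,2]<.13),20)
W=cloud(p);roi=(W[...,0]>.3)&(W[...,0]<.72)&(W[...,1]>-.3)&(W[...,1]<.4)
print("heads");comps(p,W,roi&(W[...,2]>.055)&(W[...,2]<.07),20)
print([ (round(d["confidence"],2),c2w(p,d["position"]).round(3)) for d in nets.spot_in(p,"slat1_mid")])
c=cv2.resize(p["img"][130:260,200:360],None,fx=4.5,fy=4.5,interpolation=cv2.INTER_CUBIC);cv2.imwrite("pics/f_crop.png",c)
E
```

```text
clock: 40.78
tool_pos: [0.5248, 0.119, 0.0889]
ee_rot: [174.3, -7.8, -81.3]
contact_force: [0.2, 0.2, -0.4]
grip_width: 0.0393
clock: 41.2
tool_pos: [0.5338, 0.1369, 0.2186]
ee_rot: [173.8, -8.1, -81.3]
contact_force: [0.5, 0.2, 0.8]
grip_width: 0.0398
clock: 41.62
tool_pos: [0.5655, -0.0476, 0.2466]
ee_rot: [174.1, -7.9, -80.5]
contact_force: [0.4, 0.4, 0.3]
grip_width: 0.0402
clock: 42.03
tool_pos: [0.5915, -0.2065, 0.2874]
ee_rot: [174.0, -8.0, -80.8]
contact_force: [0.2, 0.0, 0.8]
grip_width: 0.04
t 42.03 tcp [ 0.5915 -0.2065  0.2874] rpy [174.   -8.  -80.8] F [0.2 0.  0.8] w 0.04 j [ -0.2  21.3   4.6   9.  -78.1   6.7]
slats
326 (array([521.6, 140.5]), array([132.2,  26.9]), -82.5) z 0.0921 bgr [ 81.  104.5 141. ]
303 (array([466. , 138.6]), array([122.7,  32.2]), -79.19) z 0.0926 bgr [ 69.  89. 130.]
arms
161 (array([583.2, 179.5]), array([104.4,  18.1]), 9.02) z 0.0831 bgr [129. 178. 209.]
84 (array([580.1,  78.3]), array([73.9, 17.5]), 7.67) z 0.0834 bgr [124.  169.  200.5]
53 (array([491.2, 165.6]), array([38.1, 20. ]), -4.83) z 0.0831 bgr [125. 173. 205.]
123 (array([423.3, 153.3]), array([70.2, 29.3]), -3.54) z 0.0836 bgr [133. 181. 214.]
knob
102 (array([640.2,  87.4]), array([61.7, 14.9]), 8.35) z 0.122 bgr [43.  40.5 40. ]
heads
64 (array([632.6, 332.8]), array([26.4, 26.3]), 46.43) z 0.0623 bgr [ 52.5  61.  104.5]
74 (array([ 460.2, -193.4]), array([28.2, 27. ]), 44.96) z 0.0626 bgr [ 51.   59.5 103. ]
73 (array([341.2, 256.9]), array([27.7, 26.2]), 0.24) z 0.0623 bgr [ 52.  61. 102.]
[(0.95, array([ 0.348, -0.126,  0.006])), (0.69, array([0.466, 0.139, 0.095]))]
```

View pics/f_top.png

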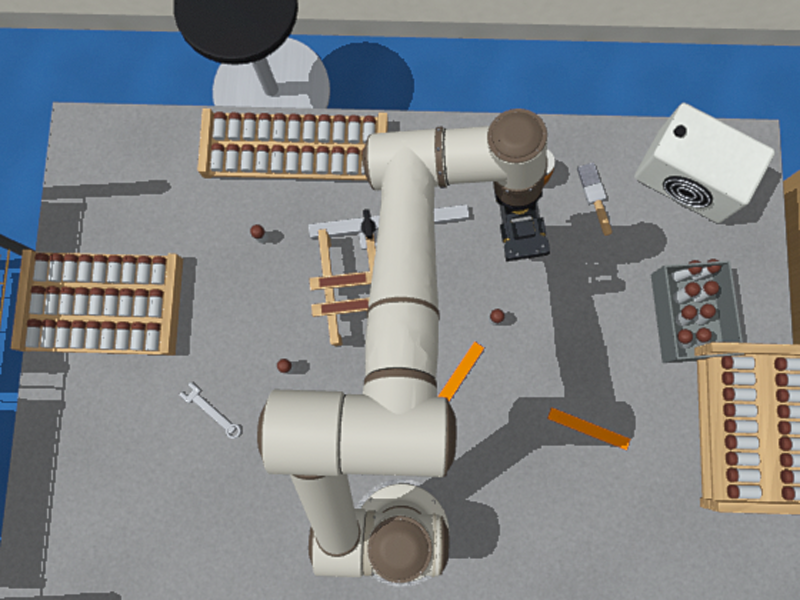

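View pics/f_scene.png

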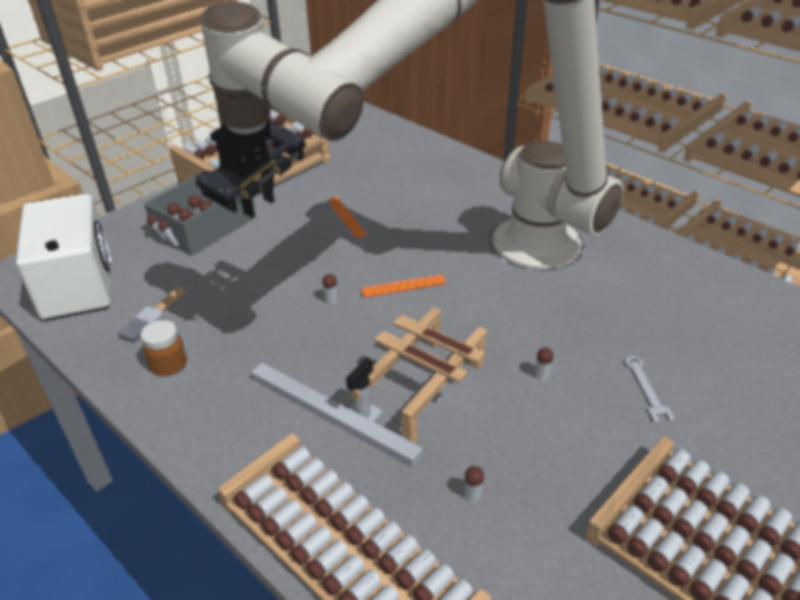

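The scene view shows both slats across both arms, patches up, at (430,355) and (440,335). The knob and heads are in place, and no pine slat is left on the bench.

```bash
python3 -c "
from h import *
print(r.hand_in()); st()"
```

```text
the job is handed in; nothing more can be done
None
the job is handed in; nothing more can be done
```

The drying rack is set up, both sample slats lie across it, and the job was handed in at about 42 s of the 210 s allowed.

**What I did:**
- **Knob and leg:** I turned the knob clockwise to its end stop, pushed the leg out to its stop, then turned the knob back counter-clockwise until it was tight. The torque rose to about 1.5 N m and the grip slipped.
- **Slats:** Only two slats were on the bench. I laid both across the arms, about 55 mm apart, and left the orange look-alikes alone.

**Last checks:**
- **Knob:** its yaw was 8.4° against the rack's 9°, which agrees with fully tight.
- **Leg:** it measured 9.2° when pushed out, so it is parallel to the fixed arm.
- **Slats:** the tops are at 92 mm, coated face up. The yaws are -82.5° and -79.2° against the ideal -81°. In the scene picture both ends reach past the arms.
- **Heads:** all three are within 1 mm of where they stood at the start.

**What went wrong or stayed uncertain:**
- **First grasps:** the first two tries at the first slat closed on nothing. The third held, and the slat had not been disturbed.
- **Tool tilt:** the tool drifted as much as 10° off vertical. I partly corrected this by pressing the fingertips on bare bench, at up to about 37 N in the force readings. About 6 to 8° remained to the end.
- **Final overhead picture:** the arm hid the leg-side ends of the slats, so those ends are confirmed only by the scene view.

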